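# Set up a gear shaft in V-blocks for a run-out check

## Robot

A 7-joint arm with a two-finger parallel gripper is mounted at the origin on a cart in front of the work surface, level with it; the furniture and walls round the work are solid. World frame = base frame: x ahead of the robot, y to its left, z up, the work surface at z = 0. Lengths are in m, angles in degrees, forces in N, time in s.
With the tool pointing down it reaches from about 0.4 to 0.875 m from the base axis. Payload 6.5 kg.
Tool frame: the origin (TCP) lies midway between the tips of the shut fingers; the grasp point (between the pads) lies robot.grip_point_offset behind it (robot.grip_point_offset is the distance from the TCP to the grasp point, in m); z points along the fingers, y is the line along which they close (so a half turn about z gives the same grasp; the last joint's range is limited). The gripper opens to 85 mm and grips with 20 to 120 N. Pads are 22 mm wide; open, the fingers measure 114 mm over their backs; the gripper's body (76 mm by 85 mm) begins 54 mm behind the grasp point. The pads swing forward as they close: fully open they stand 13 mm farther back than shut.
Start: joints at [63.3, 30.733, -0.252, 88.115, 0.149, 61.152, -4.079], TCP at [0.253, -0.599, 0.231] pointing down, gripper open.
Joint ranges: [-154.64, 154.64], [-21.42, 123.67], [-72.66, 72.17], [13.99, 137.28], [-74.86, 254.86], [10.95, 109.41], [-158.01, 158.01]. Speed limits (degrees/s): [136.94, 136.94, 180, 180, 180, 180, 180].

## Interface

Orientations are given as a 3x3 rotation matrix whose columns are the frame's x, y, z axes.
In Python, from rig import robot gives the robot as it stands.
- The arm moves only by the tool carry_out, never from a script. Its argument "targets" is a list of rows, each an object of numbers: "dx", "dy", "dz": the shift along the tool's x, y, z in cm; "turn": the turn about the tool's z in rad. In form: [{"dx": .., "dy": .., "dz": .., "turn": ..}, ...]. A call has 1 to 20 rows; each row shifts and turns the commanded pose from where the row before left it, along the tool's axes as they then stand; what a row does not reach is not made up. A row lasts 1/10 s, in which the tool goes at most 50 mm and 8.59 degrees, less where a joint would pass 70% of its speed; a pose out of reach is approached as far as the arm can. A call is refused whole if a number of a shift passes 5 or a number of a turn 0.15, either way. A call with a gripper value outside its range is refused whole. "hand" is the opening, from -1 (shut) to 1 (fully open), set as the call begins (left out, the last holds). The fingers move at their own pace and stop on an object; the grip force is fixed at half the most. Time passes only in rows, so rows that do not move let the fingers close. It gives the time, the measured TCP pose, the force, the opening and the grip force at its end, in the units of the state.
- robot.observe(): the state, without advancing time (a new reading comes with each control period).
- robot.camera(name): name is "scene" or "top" or "wrist"; returns (picture, depth): 420x560x3 uint8, blue, green, red; 420x560 float32, m along the optical axis (not along the pixel's ray), 0 where there is no reading.
- robot.camera_info(name): a dict with "mtx" (3x3 intrinsics, pixels), "R" (3x3) and "t" (3): a world point X has camera coordinates R X + t. Camera axes: x right, y down, z forward; pixel columns grow to the right and rows downward; lengths in m; the calibration is good to about 2 mm. A picture is of the moment at which its call begins: read the wrist's pose just before it. camera_info takes no time and is no camera call; for the wrist camera it gives the pose at the moment of the call.
- robot.sign_off(): hands the job in; it is judged then, once.
The state is a dict: "t": time; "qpos": joint angles; "qvel": joint speeds; "tau": joint torques, N m; "position": TCP position; "orientation": TCP orientation; "contact_force": force on the tool from outside, world axes, zero at the start; "torque": the same for the moment, N m; "gripper_width": opening from 0.0 (shut) to 1.0 (fully open); "grip_force": force on a finger pad.
Only numpy, scipy, OpenCV 4.12 (cv2) and the standard library are available. Lean on these libraries where they do the work, as an engineer would, in place of code of your own. Each camera call takes 0.05 s, during which the arm holds its last target. There are 200 camera calls.

## Task

Slide the clear lid out of the wooden box and lay it flat on the bench, bar upward. Stand the two V-blocks on the granite plate and lay the gear shaft level and fully seated in both vees, one block under the middle of each journal, so that the shaft lies along the front half of the plate (the half nearer the robot), parallel to its long edge, gear end to the robot's left. Then stand the dial gauge upright on the back half of the plate, behind the shaft and square to it, so that its plunger rests, partly pushed in, on top of the plain thick part of the shaft beside the gear, and leave everything standing still.

Things in the scene. Friction and masses are not known exactly. Their poses are not given: they have to be found in the camera images.
- surface_plate: Dark grey granite plate on the bench, 180 (its x) x 250 (its y, long direction) x 40 mm high, fixed. Origin under its centre at bench level; its flat top is at z = 0.040. Its x points roughly away from the robot (the back of the plate), its y to the robot's left.
- block_box: Light wooden box, 128 x 122 (y) x 72 mm, fixed, origin under its centre; inside 110 x 104 mm, floor at z 0.006. Grooves in the side walls (+-y), floor at z 0.060, lips above to 0.072, hold the lid; front wall (-x, toward the robot) 58 mm high, so the lid slides out to -x only. V-blocks stand inside at y +-0.022, x 0, axes as the box's, kept by strips 5 mm high; 30 mm free at their +-x faces.
- box_lid: Loose clear plastic lid, 118 (x) x 112 (y) x 5 mm, 0.11 kg; a wooden bar to grip on top, 12 (x) x 60 (y) mm, 18 mm high (top 23 mm above the origin), centred at lid x -0.030. Origin: centre of the panel's underside; axes as the box's. Closed it is at box x -0.005, z 0.060, in grooves with 2 mm play sideways, 2 mm upward; it is clear of them when pulled 118 mm to the box's -x.
- vblock_a: One of two identical steel V-blocks in the box, 50 (x) x 32 (y) x 50 mm high, 0.4 kg; origin: centre of the underside. The 90 degree vee in its top, 36 mm wide, runs along its y; a 25 mm diameter lies in it with its axis 49.7 mm above the underside. Grip it by the flat +-x faces (50 mm wide).
- vblock_b: The other V-block, identical to vblock_a; either may go at either end.
- shaft_rest: Wooden rest, 60 (x) x 175 (y) x 46 mm high, fixed; origin under its centre. Base board 10 mm thick; two notched uprights 12 mm thick at y +-0.074 carry the shaft along the rest's y by the outer ends of its journals, axis 42 mm above the bench. The shaft lifts straight up out of it.
- gear_shaft: Steel shaft, 196 mm, 0.65 kg, along its y, free to roll. Origin: on the axis at the gear's middle; gear end is +y. Along y in mm: gear dia. 50 from -10 to 10; journals (bearing seats) dia. 25 from 10 to 58 and -110 to -62, their middles at +34 and -86; plain thick part dia. 32 from -62 to -10, grip here; thinner stubs beyond (splined to +72, threaded to -124). Centre of mass near y -0.020.
- dial_gauge: Dial gauge on a stand, 0.66 kg. Origin: under the column, centre of its base's underside. Base 60 x 50 (y) x 28 mm, heavy; column dia. 12 to z 0.155, grip it above the clamp at z 0.119; an arm runs to -x to a dial (dia. 40, z 0.089 to 0.137) whose face looks to -x. Below it at x -0.075, y 0 a plunger points down; its foot, dia. 10, ends at z 0.062 when free.
- gauge_plunger (a joint): How far the gauge's plunger is pushed up (m): 0 free, 0.010 at its stop; spring 0.5 to 1 N. With the base on the same surface as the V-blocks and the foot over the axis of the shaft's 32 mm part it reads about 0.0037.

How it is judged (in metres and radians):
On the way, in this order (a step that is already met when the one before it is completed fails the run):
1. the lid is off the box and lies flat on the bench, bar upward (height (world z) of box_lid below 0.012 m and angle between box_lid's own z axis and vertical below 0.1 rad), for 0.2 s.
2. both V-blocks stand on the plate and the shaft lies level in both vees, a block under each journal (((y of vblock_a in the frame of gear_shaft between 0.024 and 0.044 m and y of vblock_b in the frame of gear_shaft between -0.096 and -0.076 m) or (y of vblock_b in the frame of gear_shaft between 0.024 and 0.044 m and y of vblock_a in the frame of gear_shaft between -0.096 and -0.076 m)) and z of vblock_a in the frame of surface_plate between 0.036 and 0.044 m and angle between each of vblock_a, vblock_b's own z axis and vertical below 0.06 rad and z of vblock_b in the frame of surface_plate between 0.036 and 0.044 m and z of gear_shaft in the frame of surface_plate between 0.0865 and 0.0925 m and x of gear_shaft in the frame of surface_plate between -0.068 and 0 m and angle between gear_shaft's own y axis and vertical between 1.52 and 1.62 rad and angle between the y axis of gear_shaft and the y axis of surface_plate, either way round below 0.14 rad), for 0.2 s.
At the end, for the whole second after the job is handed in: Lid flat on the bench, bar up; shaft seated in both vees on the plate's front half, blocks within 10 mm of the journals' middles, gear left; gauge upright, square (0.2 rad) on the back half, 60 to 90 mm behind the axis, plunger on the 32 mm part, pushed in 1.5 to 8 mm; all released, at rest (all of step 1 and all of step 2 and z of dial_gauge in the frame of surface_plate between 0.036 and 0.044 m and angle between dial_gauge's own z axis and vertical below 0.05 rad and x of dial_gauge in the frame of surface_plate between 0.008 and 0.072 m and x of gear_shaft in the frame of dial_gauge between -0.09 and -0.06 m and y of gear_shaft in the frame of dial_gauge between 0.014 and 0.058 m and value of joint gauge_plunger between 0.0015 and 0.008 m and angle between the y axis of dial_gauge and the y axis of gear_shaft, either way round below 0.2 rad and y of dial_gauge in the frame of surface_plate between -0.1 and 0.1 m and linear speed of each of box_lid, vblock_a, vblock_b, gear_shaft, dial_gauge below 0.01 m/s and angular speed of gear_shaft below 0.1 rad/s); the robot touches nothing.
It fails at once if the dial gauge is tipped over (angle between dial_gauge's own z axis and vertical above 0.6 rad).
It also fails if it takes over 134 s, if anything falls off the work surface, if the arm or the gripper's body presses on something with over 40 N, if the wrist force passes 120 N, or if a joint passes its speed limit or range.

## Working session

There is one attempt and no reset: what is moved stays moved. The work goes in short steps, Python scripts to look and compute and a tool call to move; the robot and the scene stay as the last step left them, time stands still between calls to the robot, and variables do not carry over. Pictures are saved under pics/ and viewed, at most 14 in all, crops included, and the job is handed in when it is done.

Besides the shell and the picture viewer there is one more tool, called as name(argument=value, ...), one argument or row to a line, values as JSON. carry_out: Moves the arm, as the interface text tells. Its arguments: {"type":"object","properties":{"targets":{"type":"array","items":{"type":"object","properties":{"dx":{"type":"number"},"dy":{"type":"number"},"dz":{"type":"number"},"turn":{"type":"number"}}}},"hand":{"type":"number"}},"required":["targets"]}

```bash
ls; mkdir -p pics; python3 - <<'E'
from rig import robot
import cv2, numpy as np
s=robot.observe(); print(s['t'],s['position'],s['orientation'],s['gripper_width'],robot.grip_point_offset)
for n in ('scene','top'):
    p,d=robot.camera(n); cv2.imwrite(f'pics/{n}0.png',p); np.save(f'pics/{n}0.npy',d)
    i=robot.camera_info(n); print(n,i['mtx'],i['R'],i['t'])
E
```

```text
pics
0.0 [ 0.25274363 -0.59817841  0.23042686] [[ 9.21109263e-01  3.89303345e-01 -7.94257435e-04]
 [ 3.89304128e-01 -9.21108040e-01  1.50838550e-03]
 [-1.44377390e-04 -1.69859555e-03 -9.99998547e-01]] 1.0013669838597654 0.0187
scene [[480.70040177   0.         277.51168661]
 [  0.         480.70040177 210.57045968]
 [  0.           0.           1.        ]] [[-0.82827176 -0.56030629  0.00476979]
 [-0.30714148  0.44687872 -0.84021635]
 [ 0.46864699 -0.69739248 -0.54223033]] [0.44989782 0.27070089 0.95816613]
top [[396.64522267   0.         278.64753579]
 [  0.         396.64522267 214.95955279]
 [  0.           0.           1.        ]] [[ 0.01696035 -0.99985416 -0.00200065]
 [-0.98882273 -0.01647672 -0.14818277]
 [ 0.1481282   0.00449152 -0.98895797]] [-0.05587631  0.57729076  0.97634697]
```

View pics/top0.png

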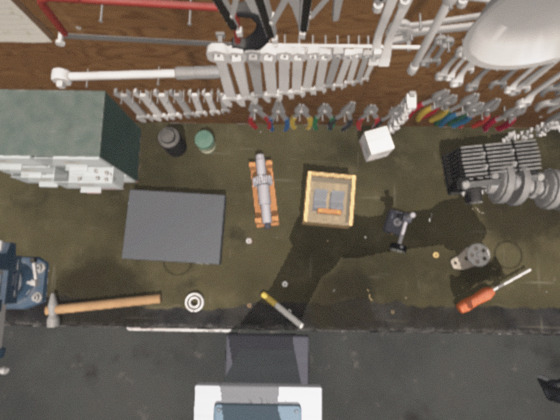

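View pics/scene0.png

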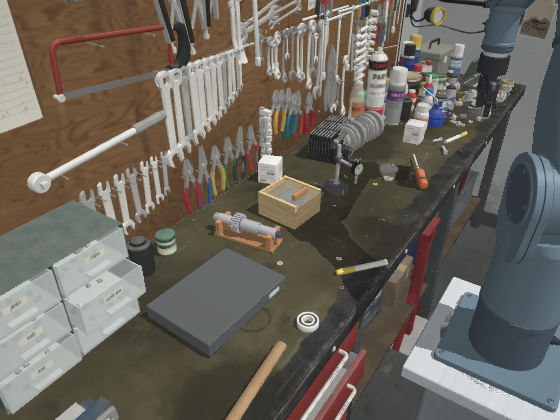

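The top view shows the plate at (175,228), the rest with the shaft at (263,190) with the gear towards the top or middle, the box at (330,199) with its bar at (330,211), and the gauge at (400,225). The scene view agrees. Next I'll take coarse positions from the top view.

```bash
cat > h.py <<'E'
import numpy as np, cv2
from rig import robot
def ray(info,uv,z):
    """pixels -> world points on plane z"""
    uv=np.atleast_2d(np.float64(uv)); K,R,t=map(np.array,(info['mtx'],info['R'],info['t']))
    d=np.c_[uv,np.ones(len(uv))]@np.linalg.inv(K).T@R; c=-R.T@t
    return c+d*((z-c[2])/d[:,2])[:,None]
def cloud(info,depth):
    K,R,t=map(np.array,(info['mtx'],info['R'],info['t'])); v,u=np.indices(depth.shape)
    P=np.stack([(u-K[0,2])/K[0,0]*depth,(v-K[1,2])/K[1,1]*depth,depth],-1)
    P=(P-t.ravel())@R; P[depth<=0]=np.nan; return P
def shot(name,tag):
    i=robot.camera_info(name); p,d=robot.camera(name)
    cv2.imwrite(f'pics/{tag}.png',p); np.save(f'pics/{tag}.npy',d); np.savez(f'pics/{tag}_i.npz',mtx=i['mtx'],R=i['R'],t=i['t'])
    return p,d,i
def load(tag): return cv2.imread(f'pics/{tag}.png'),np.load(f'pics/{tag}.npy'),dict(np.load(f'pics/{tag}_i.npz'))
def moves(yaw_tool_R,delta):
    """world delta (m) -> tool axes cm"""
    return np.round(np.array(yaw_tool_R).T@np.array(delta)*100,2)
E
python3 - <<'E'
from h import *
np.set_printoptions(precision=4,suppress=True)
i=robot.camera_info('top'); p=cv2.imread('pics/top0.png'); d=np.load('pics/top0.npy'); C=cloud(i,d)
def rect(mask,z):
    cs,_=cv2.findContours(mask.astype(np.uint8),0,2); c=max(cs,key=cv2.contourArea)
    w=ray(i,c[:,0,:],z)[:,:2].astype(np.float32); r=cv2.minAreaRect(w); return r
z=C[...,2]
def win(x0,x1,y0,y1):
    m=np.zeros(z.shape,bool); m[y0:y1,x0:x1]=1; return m
print('plate',rect(win(110,240,180,275)&(z>.03)&(z<.05),.04))
print('box',rect(win(290,370,160,240)&(z>.05)&(z<.09),.072))
print('rest/shaft',rect(win(240,290,140,235)&(z>.025)&(z<.09),.045), np.nanmax(z[140:235,240:290]))
print('gauge hi',rect(win(370,430,190,260)&(z>.12)&(z<.2),.155),np.nanmax(z[190:260,370:430]))
print('gauge base',rect(win(370,430,190,260)&(z>.018)&(z<.2),.028))
w=robot.camera_info('wrist'); s=robot.observe(); c=-np.array(w['R']).T@np.array(w['t']).ravel(); print(w['mtx'],c-s['position'],np.array(s['orientation']).T@(c-s['position']),np.array(w['R'])@s['orientation'])
# view enlarged crop
cv2.imwrite('pics/c0.png',cv2.resize(p[140:270,230:430],(800,520),interpolation=cv2.INTER_CUBIC))
E
```

```text
plate ((0.5464476346969604, 0.2228783369064331), (0.2509056627750397, 0.18011969327926636), 87.52265930175781)
box ((0.6195576786994934, -0.17234155535697937), (0.12288900464773178, 0.1313244253396988), 85.36347198486328)
rest/shaft ((0.6425926089286804, -0.004812657833099365), (0.1959298551082611, 0.059332724660634995), 7.5369157791137695) 0.07229042573603248
gauge hi ((0.49440521001815796, -0.31916099786758423), (0.03241290897130966, 0.01445465162396431), 72.29285430908203) 0.15876870788438877
gauge base ((0.548926830291748, -0.3533690571784973), (0.06933042407035828, 0.10966340452432632), 74.78728485107422)
[[352.4246   0.     275.1794]
 [  0.     352.4246 210.7299]
 [  0.       0.       1.    ]] [0.0666 0.0292 0.1428] [ 0.0727 -0.0012 -0.1428] [[ 0.0004  1.     -0.0005]
 [-0.9586  0.0002 -0.2847]
 [-0.2847  0.0006  0.9586]]
```

View pics/c0.png

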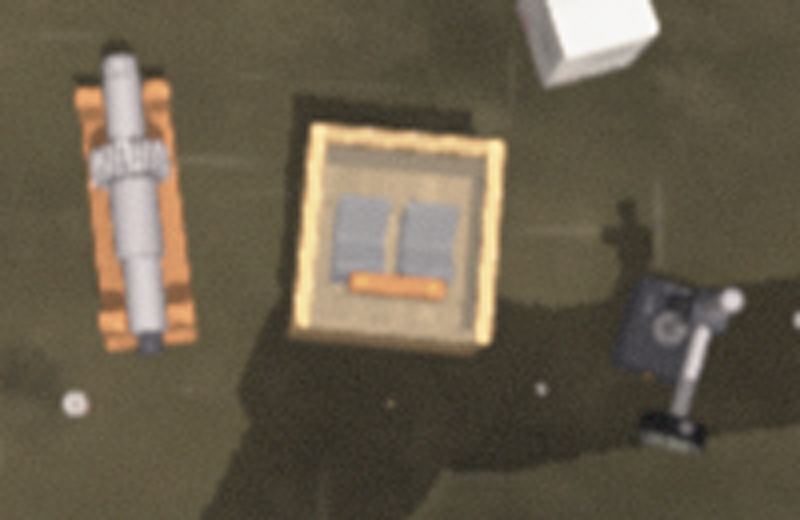

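The crop shows the shaft with its gear end toward +x (crop (130,160)), the lid bar at (397,285), the V-blocks at (360,235) and (428,240), and the gauge base at (655,325) with its dial at (675,430), toward the robot. I'll move over the lid and look with the wrist camera.

carry_out(
  targets=[
    {"turn": -0.15},
    {"turn": -0.15},
    {"turn": -0.15},
    {"turn": -0.15},
    {"turn": -0.15},
    {"turn": -0.15},
    {"turn": -0.15},
    {"turn": -0.04},
    {"dx": 3.78, "dy": 2.47},
    {"dx": 3.78, "dy": 2.47},
    {"dx": 3.78, "dy": 2.47},
    {"dx": 3.78, "dy": 2.47},
    {"dx": 3.78, "dy": 2.47},
    {"dx": 3.78, "dy": 2.47},
    {"dx": 3.78, "dy": 2.47},
    {"dx": 3.78, "dy": 2.47},
    {"dx": 3.78, "dy": 2.47},
    {"dx": 3.78, "dy": 2.47},
    {"dx": 3.78, "dy": 2.47},
    {"dx": 3.78, "dy": 2.47},
  ],
  hand=0.0,
)

```text
$.targets[0]: bad value
```

carry_out(
  targets=[
    {"dx": 0},
    {"dx": 0},
    {"dx": 0},
  ],
)

```text
$.targets[0]: bad value
```

```bash
python3 - <<'E'
from h import *
np.set_printoptions(precision=4,suppress=True)
s=robot.observe(); print(s['t'],s['position'],s['orientation'],s['gripper_width'],s['qpos'])
shot('wrist','w1')
E
```

```text
0.1 [ 0.2528 -0.5982  0.2305] [[ 0.9211  0.3893 -0.0007]
 [ 0.3893 -0.9211  0.0014]
 [-0.0001 -0.0016 -1.    ]] 0.9985386143766796 [63.2992 30.7743 -0.2551 88.1644  0.1485 61.1519 -4.0789]
```

View pics/w1.png

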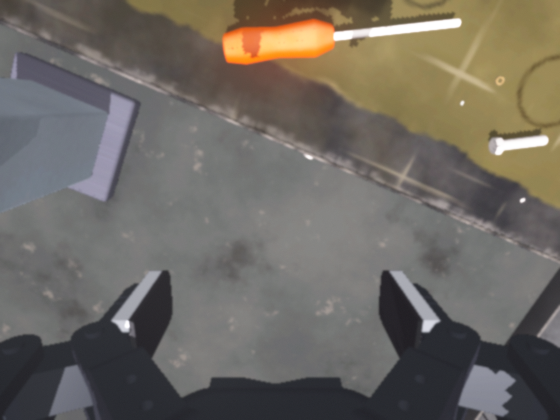

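The call was refused because every row needs all four numbers. The wrist picture shows the fingers at the bottom, tips near (165,275) and (385,275), with the screwdriver and bench edge above them. I'll send the move again.

carry_out(
  targets=[
    {"dx": 0, "dy": 0, "dz": 0, "turn": -0.15},
    {"dx": 0, "dy": 0, "dz": 0, "turn": -0.15},
    {"dx": 0, "dy": 0, "dz": 0, "turn": -0.15},
    {"dx": 0, "dy": 0, "dz": 0, "turn": -0.15},
    {"dx": 0, "dy": 0, "dz": 0, "turn": -0.15},
    {"dx": 0, "dy": 0, "dz": 0, "turn": -0.15},
    {"dx": 0, "dy": 0, "dz": 0, "turn": -0.15},
    {"dx": 0, "dy": 0, "dz": 0, "turn": -0.04},
    {"dx": 3.78, "dy": 2.47, "dz": 0, "turn": 0},
    {"dx": 3.78, "dy": 2.47, "dz": 0, "turn": 0},
    {"dx": 3.78, "dy": 2.47, "dz": 0, "turn": 0},
    {"dx": 3.78, "dy": 2.47, "dz": 0, "turn": 0},
    {"dx": 3.78, "dy": 2.47, "dz": 0, "turn": 0},
    {"dx": 3.78, "dy": 2.47, "dz": 0, "turn": 0},
    {"dx": 3.78, "dy": 2.47, "dz": 0, "turn": 0},
    {"dx": 3.78, "dy": 2.47, "dz": 0, "turn": 0},
    {"dx": 3.78, "dy": 2.47, "dz": 0, "turn": 0},
    {"dx": 3.78, "dy": 2.47, "dz": 0, "turn": 0},
    {"dx": 3.78, "dy": 2.47, "dz": 0, "turn": 0},
    {"dx": 3.78, "dy": 2.47, "dz": 0, "turn": 0},
  ],
  hand=0.0,
)

```text
t: 2.15
position: [0.5858, -0.1692, 0.2311]
orientation: [[0.081, 0.997, -0.0], [0.997, -0.081, -0.0], [-0.0, -0.0, -1.0]]
contact_force: [2.6, -0.8, 0.5]
gripper_width: 0.502
grip_force: 0.0
```

carry_out(
  targets=[
    {"dx": 0, "dy": 0, "dz": 0, "turn": 0},
    {"dx": 0, "dy": 0, "dz": 0, "turn": 0},
    {"dx": 0, "dy": 0, "dz": 0, "turn": 0},
  ],
)

```text
t: 2.45
position: [0.5842, -0.1722, 0.2309]
orientation: [[0.083, 0.997, -0.001], [0.997, -0.083, -0.001], [-0.001, -0.001, -1.0]]
contact_force: [-0.1, -1.1, 0.7]
gripper_width: 0.5
grip_force: 0.0
```

```bash
python3 - <<'E'
from h import *
np.set_printoptions(precision=4,suppress=True)
s=robot.observe(); print(s['t'],s['position'],s['orientation'],s['gripper_width'],s['qpos'])
shot('wrist','w2'); 
E
```

```text
2.45 [ 0.5842 -0.1722  0.2309] [[ 0.0827  0.9966 -0.0013]
 [ 0.9966 -0.0827 -0.0009]
 [-0.001  -0.0012 -1.    ]] 0.5004888339720542 [ 28.1908  28.528  -22.1854  93.6226  12.0595  60.2777  -2.3215]
```

View pics/w2.png

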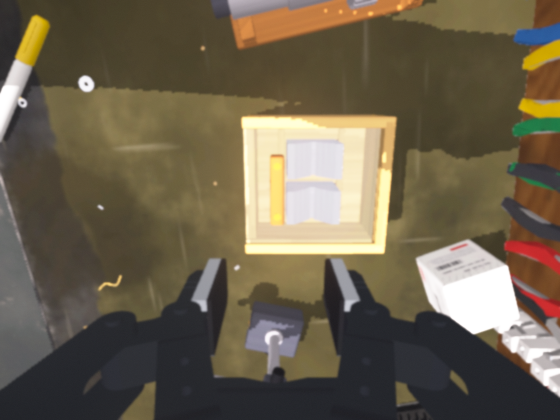

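The wrist view has the box rim at (243..395, 117..252), the bar at (277,190), the V-blocks at (315,160) and (313,203), and the gauge at (275,330).

```bash
python3 - <<'E'
from h import *
np.set_printoptions(precision=4,suppress=True)
p,d,i=load('w2'); C=cloud(i,d); z=C[...,2]
hsv=cv2.cvtColor(p,cv2.COLOR_BGR2HSV)
def rect(m,zz):
    cs,_=cv2.findContours(m.astype(np.uint8),0,2); c=max(cs,key=cv2.contourArea); x=cv2.boundingRect(c)
    return cv2.minAreaRect(ray(i,c[:,0,:],zz)[:,:2].astype(np.float32)),x
W=np.zeros(z.shape,bool); W[110:260,235:405]=1
bar=W&(hsv[...,0]>10)&(hsv[...,0]<25)&(hsv[...,1]>190); bar[:, :265]=0; bar[:,295:]=0; bar[:150]=0; bar[232:]=0
print('bar',rect(bar,.083),np.nanmedian(z[bar]), hsv[190,277],hsv[190,250])
rim=W&(z>.066)&(z<.08)&~bar
print('rim',rect(rim,.072),np.nanmedian(z[rim]))
P=C[rim][:,:2].astype(np.float32); print('rim cloud',cv2.minAreaRect(P))
P=C[W&(z>.078)&(z<.09)&bar][:,:2].astype(np.float32); print('bar cloud',cv2.minAreaRect(P))
E
```

```text
Traceback (most recent call last):
ValueError: max() iterable argument is empty
```

```bash
python3 - <<'E'
from h import *
np.set_printoptions(precision=4,suppress=True)
p,d,i=load('w2'); C=cloud(i,d); z=C[...,2]
hsv=cv2.cvtColor(p,cv2.COLOR_BGR2HSV)
def rect(m,zz):
    cs,_=cv2.findContours(m.astype(np.uint8),0,2); c=max(cs,key=cv2.contourArea); x=cv2.boundingRect(c)
    return cv2.minAreaRect(ray(i,c[:,0,:],zz)[:,:2].astype(np.float32)),x
print(hsv[190,277],hsv[190,250],hsv[120,320],hsv[190,262],z[190,277],z[120,320],z[190,250],z[160,315])
W=np.zeros(z.shape,bool); W[110:260,235:405]=1
bar=np.zeros(z.shape,bool); bar[148:232,266:292]=1; bar&=(hsv[...,1]>150)
print('bar',rect(bar,.083))
P=C[bar&(z>.075)&(z<.095)][:,:2].astype(np.float32); print(len(P),P.min(0) if len(P) else 0,'bar cloud',cv2.minAreaRect(P) if len(P) else 0)
rim=W&(z>.066)&(z<.078)
print('rim',rim.sum()); print(rect(rim,.072))
E
```

```text
[ 24 129 255] [ 22  55 249] [ 20 117 241] [ 22  56 248] 0.08438733540161339 0.07265004551022916 0.06436662143980548 0.06597715304043666
bar (((0.5876608490943909, -0.13884596526622772), (0.0008209724328480661, 0.007407902739942074), 85.28844451904297), (272, 156, 10, 2))
16 [ 0.5839 -0.1395] bar cloud ((0.5876602530479431, -0.13896328210830688), (0.0009258054196834564, 0.0074464501813054085), 85.7010726928711)
rim 6104
(((0.6204932928085327, -0.17095574736595154), (0.12081395089626312, 0.1279190480709076), 85.29953002929688), (242, 117, 155, 136))
```

```bash
python3 - <<'E'
from h import *
np.set_printoptions(precision=4,suppress=True)
p,d,i=load('w2'); C=cloud(i,d); z=C[...,2]
hsv=cv2.cvtColor(p,cv2.COLOR_BGR2HSV)
bar=np.zeros(z.shape,bool); bar[140:240,262:296]=1; bar&=(z>.077)&(z<.092)
cs,_=cv2.findContours(bar.astype(np.uint8),0,2); c=max(cs,key=cv2.contourArea)
r=cv2.minAreaRect(ray(i,c[:,0,:],.083)[:,:2].astype(np.float32)); print(r,cv2.boundingRect(c))
s=robot.observe(); R=np.array(s['orientation']); 
yaw=np.radians(-4.7); b=np.array([.6205,-.1710])+.035*np.array([-np.cos(yaw),-np.sin(yaw)]); print('bar by box',b)
for q in (b,np.array(r[0])): print(moves(R,np.r_[q,.069]-s['position']), np.degrees(np.arctan2(R[1,0],R[0,0])))
E
```

```text
((0.5857748985290527, -0.16748790442943573), (0.059880390763282776, 0.011889627203345299), 85.04219818115234) (270, 155, 15, 70)
bar by box [ 0.5856 -0.1681]
[ 0.47  0.13 16.2 ] 85.215777091355
[ 0.53  0.14 16.2 ] 85.215777091355
```

carry_out(
  targets=[
    {"dx": 0.25, "dy": 0.05, "dz": 3, "turn": 0},
    {"dx": 0.25, "dy": 0.05, "dz": 3, "turn": 0},
    {"dx": 0, "dy": 0, "dz": 3, "turn": 0},
    {"dx": 0, "dy": 0, "dz": 3, "turn": 0},
    {"dx": 0, "dy": 0, "dz": 2, "turn": 0},
    {"dx": 0, "dy": 0, "dz": 1.5, "turn": 0},
    {"dx": 0, "dy": 0, "dz": 0.6, "turn": 0},
    {"dx": 0, "dy": 0, "dz": 0, "turn": 0},
    {"dx": 0, "dy": 0, "dz": 0, "turn": 0},
  ],
)

```text
t: 3.4
position: [0.5872, -0.1661, 0.0713]
orientation: [[0.081, 0.997, 0.002], [0.997, -0.081, -0.0], [-0.0, 0.002, -1.0]]
contact_force: [0.4, 0.6, -0.2]
gripper_width: 0.495
grip_force: 0.0
```

carry_out(
  targets=[
    {"dx": 0, "dy": 0, "dz": 0, "turn": 0},
    {"dx": 0, "dy": 0, "dz": 0, "turn": 0},
    {"dx": 0, "dy": 0, "dz": 0, "turn": 0},
    {"dx": 0, "dy": 0, "dz": 0, "turn": 0},
    {"dx": 0, "dy": 0, "dz": 0, "turn": 0},
    {"dx": 0, "dy": 0, "dz": 0, "turn": 0},
  ],
  hand=-1,
)

```text
t: 4.0
position: [0.5869, -0.1659, 0.0713]
orientation: [[0.081, 0.997, 0.001], [0.997, -0.081, -0.001], [-0.001, 0.001, -1.0]]
contact_force: [-1.5, 0.2, 5.9]
gripper_width: 0.121
grip_force: 60.5
```

carry_out(
  targets=[
    {"dx": 0, "dy": -0.5, "dz": -0.05, "turn": 0},
    {"dx": 0, "dy": -1, "dz": 0, "turn": 0},
    {"dx": 0, "dy": -1.5, "dz": 0, "turn": 0},
    {"dx": 0, "dy": -1.5, "dz": 0, "turn": 0},
    {"dx": 0, "dy": -1.5, "dz": 0, "turn": 0},
    {"dx": 0, "dy": -1.5, "dz": 0, "turn": 0},
    {"dx": 0, "dy": -1.5, "dz": 0, "turn": 0},
    {"dx": 0, "dy": -1.5, "dz": 0, "turn": 0},
    {"dx": 0, "dy": -1.5, "dz": 0, "turn": 0},
    {"dx": 0, "dy": -1, "dz": 0, "turn": 0},
    {"dx": 0, "dy": -0.5, "dz": 0, "turn": 0},
    {"dx": 0, "dy": 0, "dz": 0, "turn": 0},
    {"dx": 0, "dy": 0, "dz": 0, "turn": 0},
  ],
)

```text
t: 5.3
position: [0.4525, -0.1548, 0.0709]
orientation: [[0.081, 0.997, 0.001], [0.997, -0.081, -0.0], [0.0, 0.001, -1.0]]
contact_force: [0.4, -0.2, -1.3]
gripper_width: 0.118
grip_force: 59.6
```

```bash
python3 - <<'E'
from h import *
s=robot.observe(); print(s['t'],s['position'],s['qpos'])
p,d,i=shot('top','t2'); cv2.imwrite('pics/t2c.png',cv2.resize(p[150:350,230:430],(600,600),interpolation=cv2.INTER_CUBIC))
E
```

```text
5.3 [ 0.4525107  -0.1548231   0.07088828] [ 29.34667446  30.60508089 -19.50643004 118.86413987  18.04324414
  33.26364001  -7.47694274]
```

View pics/t2c.png

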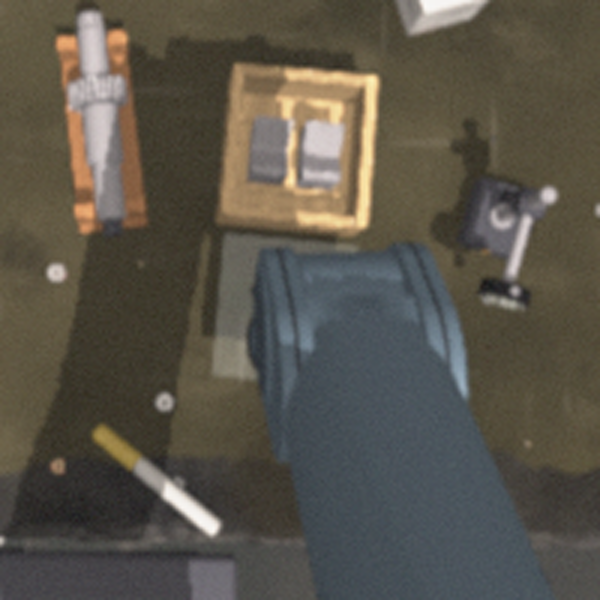

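The lid is out of the box and hangs in front of it at crop (215..350, 240..375). No clutter lies beneath it. I'll lower it.

carry_out(
  targets=[
    {"dx": 0, "dy": 0, "dz": 1.5, "turn": 0},
    {"dx": 0, "dy": 0, "dz": 1.5, "turn": 0},
    {"dx": 0, "dy": 0, "dz": 1.2, "turn": 0},
    {"dx": 0, "dy": 0, "dz": 0.8, "turn": 0},
    {"dx": 0, "dy": 0, "dz": 0.5, "turn": 0},
    {"dx": 0, "dy": 0, "dz": 0.3, "turn": 0},
    {"dx": 0, "dy": 0, "dz": 0.1, "turn": 0},
    {"dx": 0, "dy": 0, "dz": 0, "turn": 0},
    {"dx": 0, "dy": 0, "dz": 0, "turn": 0},
  ],
)

```text
t: 6.25
position: [0.4522, -0.1549, 0.0121]
orientation: [[0.081, 0.997, 0.001], [0.997, -0.081, -0.0], [-0.0, 0.001, -1.0]]
contact_force: [-1.0, -0.4, 0.5]
gripper_width: 0.117
grip_force: 59.6
```

carry_out(
  targets=[
    {"dx": 0, "dy": 0, "dz": 0.1, "turn": 0},
    {"dx": 0, "dy": 0, "dz": 0, "turn": 0},
  ],
)

```text
t: 6.45
position: [0.4523, -0.1549, 0.0113]
orientation: [[0.081, 0.997, 0.001], [0.997, -0.081, -0.0], [-0.0, 0.001, -1.0]]
contact_force: [-1.5, 0.4, 4.1]
gripper_width: 0.118
grip_force: 60.2
```

carry_out(
  targets=[
    {"dx": 0, "dy": 0, "dz": 0, "turn": 0},
    {"dx": 0, "dy": 0, "dz": 0, "turn": 0},
    {"dx": 0, "dy": 0, "dz": 0, "turn": 0},
    {"dx": 0, "dy": 0, "dz": -1, "turn": 0},
    {"dx": 0, "dy": 0, "dz": -2, "turn": 0},
    {"dx": 0, "dy": 0, "dz": -4, "turn": 0},
    {"dx": 0, "dy": 0, "dz": -5, "turn": 0},
    {"dx": 0, "dy": 0, "dz": -5, "turn": 0},
    {"dx": 0, "dy": 0, "dz": -5, "turn": 0},
    {"dx": 0.5, "dy": 4, "dz": 0, "turn": 0},
    {"dx": 0.5, "dy": 4, "dz": 0, "turn": 0},
    {"dx": 0.5, "dy": 4, "dz": 0, "turn": 0},
    {"dx": 0.3, "dy": 3, "dz": 0, "turn": 0},
    {"dx": 0.2, "dy": 1.9, "dz": 0, "turn": 0},
    {"dx": 0, "dy": 0, "dz": 0, "turn": 0},
    {"dx": 0, "dy": 0, "dz": 0, "turn": 0},
    {"dx": 0, "dy": 0, "dz": 0, "turn": 0},
  ],
  hand=-0.4,
)

```text
t: 8.15
position: [0.6208, -0.1488, 0.231]
orientation: [[0.081, 0.997, -0.001], [0.997, -0.081, -0.0], [-0.0, -0.001, -1.0]]
contact_force: [-0.3, -0.1, -0.3]
gripper_width: 0.302
grip_force: 0.0
```

```bash
python3 - <<'E'
from h import *
np.set_printoptions(precision=4,suppress=True)
s=robot.observe(); print(s['t'],s['position'],s['gripper_width'])
p,d,i=shot('wrist','w3'); C=cloud(i,d); z=C[...,2]
cv2.imwrite('pics/w3m.png',p)
box=(z>.066)&(z<.078)&(C[...,0]>.54)&(C[...,0]<.70)&(C[...,1]>-.25)&(C[...,1]<-.09)
def rect(m,zz):
    cs,_=cv2.findContours(m.astype(np.uint8),0,2); c=max(cs,key=cv2.contourArea)
    return cv2.minAreaRect(ray(i,c[:,0,:],zz)[:,:2].astype(np.float32)),cv2.boundingRect(c)
print(rect(box,.072))
P=C[(z>.053)&(z<.059)&(C[...,0]>.585)&(C[...,0]<.655)&(C[...,1]>-.22)&(C[...,1]<-.12)]
yaw=np.radians(-4.7); ax=np.array([np.cos(yaw),np.sin(yaw)]); ay=np.array([-ax[1],ax[0]])
q=P[:,:2]-[.6205,-.1710]; bx,by=q@ax,q@ay
for sg in (1,-1):
    k=(by*sg>.002); print(sg,k.sum(),bx[k].min(),bx[k].max(),by[k].min(),by[k].max(),np.median(P[k,2]))
lid=(z>.001)&(z<.03)&(C[...,0]<.55)
E
```

```text
8.15 [ 0.6208 -0.1488  0.231 ] 0.3020573601915355
(((0.6207441687583923, -0.17062219977378845), (0.12202669680118561, 0.12752604484558105), 85.36896514892578), (203, 148, 150, 131))
1 755 -0.025417166041280612 0.024562854769656667 0.005309407169714093 0.03779651614402797 0.05588645840030614
-1 679 -0.025309720636824542 0.024356460402737066 -0.03813340817921512 -0.00581194037711784 0.05580589218659895
```

View pics/w3.png

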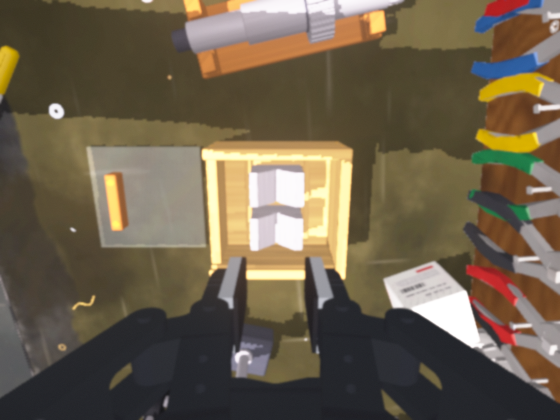

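The lid lies on the bench at (150,195) and the V-blocks stand at (275,187) and (275,227). Both measurements agree with the nominal layout, so I'll go for the +y block.

carry_out(
  targets=[
    {"dx": -0.05, "dy": 0.1, "dz": 3, "turn": 0},
    {"dx": 0, "dy": 0, "dz": 3, "turn": 0},
    {"dx": 0, "dy": 0, "dz": 3, "turn": 0},
    {"dx": 0, "dy": 0, "dz": 2, "turn": 0},
    {"dx": 0, "dy": 0, "dz": 2, "turn": 0},
    {"dx": 0, "dy": 0, "dz": 2, "turn": 0},
    {"dx": 0, "dy": 0, "dz": 2, "turn": 0},
    {"dx": 0, "dy": 0, "dz": 1.5, "turn": 0},
    {"dx": 0, "dy": 0, "dz": 1.5, "turn": 0},
    {"dx": 0, "dy": 0, "dz": 1.2, "turn": 0},
    {"dx": 0, "dy": 0, "dz": 0.5, "turn": 0},
    {"dx": 0, "dy": 0, "dz": 0, "turn": 0},
    {"dx": 0, "dy": 0, "dz": 0, "turn": 0},
  ],
  hand=0.55,
)

```text
t: 9.5
position: [0.6235, -0.1496, 0.0219]
orientation: [[0.081, 0.997, 0.001], [0.997, -0.081, -0.003], [-0.003, 0.002, -1.0]]
contact_force: [-37.4, 4.2, 69.7]
gripper_width: 0.776
grip_force: 39.7
```

carry_out(
  targets=[
    {"dx": 0, "dy": 0, "dz": 0, "turn": 0},
    {"dx": 0, "dy": 0, "dz": 0, "turn": 0},
    {"dx": 0, "dy": 0, "dz": 0, "turn": 0},
    {"dx": 0, "dy": 0, "dz": 0, "turn": 0},
    {"dx": 0, "dy": 0, "dz": 0, "turn": 0},
  ],
  hand=-1,
)

```text
t: 10.0
position: [0.625, -0.1497, 0.0231]
orientation: [[0.082, 0.997, 0.003], [0.997, -0.082, -0.004], [-0.003, 0.003, -1.0]]
contact_force: [-26.7, 2.8, 74.5]
gripper_width: 0.579
grip_force: 61.2
```

carry_out(
  targets=[
    {"dx": 0, "dy": 0, "dz": -0.5, "turn": 0},
    {"dx": 0, "dy": 0, "dz": -0.5, "turn": 0},
    {"dx": 0, "dy": 0, "dz": -0.5, "turn": 0},
    {"dx": 0, "dy": 0, "dz": 0, "turn": 0},
  ],
)

```text
t: 10.4
position: [0.6227, -0.1491, 0.0284]
orientation: [[0.081, 0.997, -0.001], [0.997, -0.081, 0.0], [0.0, -0.001, -1.0]]
contact_force: [0.3, -0.3, -4.3]
gripper_width: 0.575
grip_force: 62.6
```

Block held at about 4 N, which matches its weight. I'll lift it and carry it towards the plate.

carry_out(
  targets=[
    {"dx": 0, "dy": 0, "dz": -1, "turn": 0},
    {"dx": 0, "dy": 0, "dz": -2, "turn": 0},
    {"dx": 0, "dy": 0, "dz": -3, "turn": 0},
    {"dx": 0, "dy": 0, "dz": -3, "turn": 0},
    {"dx": 0, "dy": 0, "dz": -3, "turn": 0},
    {"dx": 0, "dy": 0, "dz": -1.2, "turn": 0},
    {"dx": 1.5, "dy": -0.6, "dz": 0, "turn": 0},
    {"dx": 3, "dy": -1.3, "dz": 0, "turn": 0},
    {"dx": 3.9, "dy": -1.7, "dz": 0, "turn": 0},
    {"dx": 3.9, "dy": -1.7, "dz": 0, "turn": 0},
    {"dx": 3.9, "dy": -1.7, "dz": 0, "turn": -0.04},
    {"dx": 3.9, "dy": -1.7, "dz": 0, "turn": 0},
    {"dx": 3.9, "dy": -1.7, "dz": 0, "turn": 0},
    {"dx": 3.5, "dy": -1.6, "dz": 0, "turn": 0},
    {"dx": 2.2, "dy": -1, "dz": 0, "turn": 0},
    {"dx": 1.3, "dy": -0.5, "dz": 0, "turn": 0},
    {"dx": 0, "dy": 0, "dz": 0, "turn": 0},
    {"dx": 0, "dy": 0, "dz": 0, "turn": 0},
    {"dx": 0, "dy": 0, "dz": 0, "turn": 0},
  ],
)

```text
t: 12.3
position: [0.5079, 0.1665, 0.1603]
orientation: [[0.044, 0.999, -0.0], [0.999, -0.044, -0.001], [-0.001, -0.0, -1.0]]
contact_force: [0.6, 0.1, -5.2]
gripper_width: 0.572
grip_force: 63.2
```

```bash
cat >> h.py <<'E'
def zrect(i,C,z0,z1,box,zz):
    z=C[...,2]; m=(z>z0)&(z<z1)&(C[...,0]>box[0])&(C[...,0]<box[1])&(C[...,1]>box[2])&(C[...,1]<box[3])
    cs,_=cv2.findContours(m.astype(np.uint8),0,2); c=max(cs,key=cv2.contourArea)
    return cv2.minAreaRect(ray(i,c[:,0,:],zz)[:,:2].astype(np.float32)),cv2.boundingRect(c)
E
python3 - <<'E'
from h import *
np.set_printoptions(precision=4,suppress=True)
s=robot.observe(); R=np.array(s['orientation']); print(s['t'],s['position'],np.degrees(np.arctan2(R[1,0],R[0,0])),s['gripper_width'],s['qpos'])
p,d,i=shot('wrist','w4'); C=cloud(i,d)
try: print(zrect(i,C,.033,.047,(.4,.7,.05,.4),.04))
except Exception as e: print(e)
E
```

```text
12.3 [0.5079 0.1665 0.1603] 87.49783966197388 0.572413452377528 [ -1.4499  27.5713 -27.591  107.8703  16.6855  48.5792 -40.0362]
(((0.5451732873916626, 0.204266756772995), (0.2025558054447174, 0.17817309498786926), 87.5666732788086), (195, 0, 270, 278))
```

View pics/w4.png

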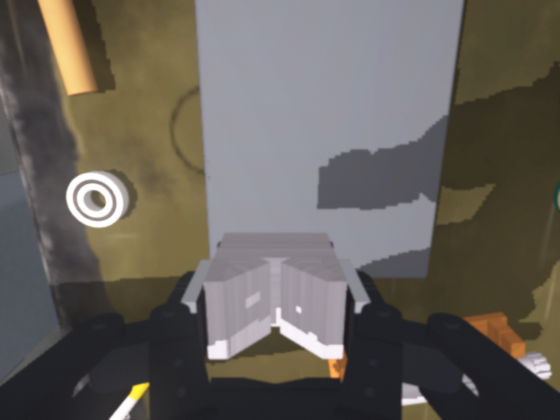

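The wrist view shows the held block at (275,290) and the plate below it, with front edge u≈205, back edge u≈440 and its near right corner at (427,277). I'll carry the block to the +y end and lower it.

carry_out(
  targets=[
    {"dx": 2, "dy": 0, "dz": 0, "turn": 0},
    {"dx": 4, "dy": 0.1, "dz": 0, "turn": 0},
    {"dx": 3.5, "dy": 0.1, "dz": 0, "turn": 0},
    {"dx": 1.7, "dy": 0, "dz": 0, "turn": 0},
    {"dx": 0.6, "dy": 0, "dz": 0, "turn": 0},
    {"dx": 0, "dy": 0, "dz": 2, "turn": 0},
    {"dx": 0, "dy": 0, "dz": 2.5, "turn": 0},
    {"dx": 0, "dy": 0, "dz": 2.5, "turn": 0},
    {"dx": 0, "dy": 0, "dz": 1.5, "turn": 0},
    {"dx": 0, "dy": 0, "dz": 0.8, "turn": 0},
    {"dx": 0, "dy": 0, "dz": 0.5, "turn": 0},
    {"dx": 0, "dy": 0, "dz": 0.3, "turn": 0},
    {"dx": 0, "dy": 0, "dz": 0.1, "turn": 0},
    {"dx": 0, "dy": 0, "dz": 0, "turn": 0},
    {"dx": 0, "dy": 0, "dz": 0, "turn": 0},
  ],
)

```text
t: 13.85
position: [0.5146, 0.2866, 0.0594]
orientation: [[0.041, 0.999, 0.001], [0.999, -0.041, 0.0], [0.0, 0.001, -1.0]]
contact_force: [0.6, 0.2, -4.3]
gripper_width: 0.573
grip_force: 63.1
```

carry_out(
  targets=[
    {"dx": 0, "dy": 0, "dz": 0.1, "turn": 0},
    {"dx": 0, "dy": 0, "dz": 0.1, "turn": 0},
    {"dx": 0, "dy": 0, "dz": 0, "turn": 0},
  ],
)

```text
t: 14.15
position: [0.5145, 0.2866, 0.0574]
orientation: [[0.041, 0.999, 0.001], [0.999, -0.041, 0.0], [0.0, 0.001, -1.0]]
contact_force: [-1.2, -1.5, 3.0]
gripper_width: 0.575
grip_force: 63.7
```

carry_out(
  targets=[
    {"dx": 0, "dy": 0, "dz": 0, "turn": 0},
    {"dx": 0, "dy": 0, "dz": 0, "turn": 0},
    {"dx": 0, "dy": 0, "dz": 0, "turn": 0},
    {"dx": 0, "dy": 0, "dz": -1, "turn": 0},
    {"dx": 0, "dy": 0, "dz": -2.3, "turn": 0},
    {"dx": 0, "dy": 0, "dz": -4, "turn": 0},
    {"dx": 0, "dy": 0, "dz": -3, "turn": 0.04},
  ],
  hand=0.41,
)

```text
t: 14.85
position: [0.5146, 0.2869, 0.1623]
orientation: [[0.081, 0.997, 0.001], [0.997, -0.081, 0.001], [0.001, 0.001, -1.0]]
contact_force: [-0.1, 0.2, -1.1]
gripper_width: 0.701
grip_force: 0.0
```

carry_out(
  targets=[
    {"dx": -1.7, "dy": 0.52, "dz": 0, "turn": 0},
    {"dx": -3, "dy": 0.9, "dz": 0, "turn": 0},
    {"dx": -4.2, "dy": 1.27, "dz": 0, "turn": 0},
    {"dx": -4.2, "dy": 1.27, "dz": 0, "turn": 0},
    {"dx": -4.2, "dy": 1.27, "dz": 0, "turn": 0},
    {"dx": -4.2, "dy": 1.27, "dz": 0, "turn": 0},
    {"dx": -4.2, "dy": 1.27, "dz": 0, "turn": 0},
    {"dx": -4.2, "dy": 1.27, "dz": 0, "turn": 0},
    {"dx": -4.2, "dy": 1.27, "dz": 0, "turn": 0},
    {"dx": -4.2, "dy": 1.27, "dz": 0, "turn": 0},
    {"dx": -4.2, "dy": 1.27, "dz": 0, "turn": 0},
    {"dx": -3, "dy": 0.9, "dz": 0, "turn": 0},
    {"dx": -1.5, "dy": 0.47, "dz": 0, "turn": 0},
    {"dx": 0, "dy": 0, "dz": 0, "turn": 0},
    {"dx": 0, "dy": 0, "dz": 0, "turn": 0},
  ],
)

```text
t: 16.35
position: [0.618, -0.1911, 0.16]
orientation: [[0.079, 0.997, -0.0], [0.997, -0.079, 0.002], [0.002, -0.0, -1.0]]
contact_force: [0.5, 0.6, 0.3]
gripper_width: 0.703
grip_force: 0.0
```

```bash
python3 - <<'E'
from h import *
np.set_printoptions(precision=4,suppress=True)
s=robot.observe(); R=np.array(s['orientation']); print(s['t'],s['position'],np.degrees(np.arctan2(R[1,0],R[0,0])),s['gripper_width'])
print(moves(R,np.array([.6182,-.1929,.026])-s['position']))
i=robot.camera_info('top');p,d,i=shot('top','t5'); C=cloud(i,d); z=C[...,2]
P=C[(z>.08)&(z<.1)&(C[...,0]<.6)&(C[...,1]>.1)]; print('blk',len(P),np.nanmin(P,0),np.nanmax(P,0))
E
```

```text
16.35 [ 0.618  -0.1911  0.16  ] 85.4617724384817 0.7034995483793935
[-0.2   0.04 13.4 ]
blk 587 [0.2246 0.2669 0.08  ] [0.5406 0.6286 0.0999]
```

carry_out(
  targets=[
    {"dx": -0.15, "dy": 0.05, "dz": 2, "turn": 0},
    {"dx": 0, "dy": 0, "dz": 2, "turn": 0},
    {"dx": 0, "dy": 0, "dz": 2, "turn": 0},
    {"dx": 0, "dy": 0, "dz": 2, "turn": 0},
    {"dx": 0, "dy": 0, "dz": 2, "turn": 0},
    {"dx": 0, "dy": 0, "dz": 1.5, "turn": 0},
    {"dx": 0, "dy": 0, "dz": 0.8, "turn": 0},
    {"dx": 0, "dy": 0, "dz": 0.5, "turn": 0},
    {"dx": 0, "dy": 0, "dz": 0, "turn": 0},
    {"dx": 0, "dy": 0, "dz": 0, "turn": 0},
  ],
)

```text
t: 17.4
position: [0.619, -0.1951, 0.0325]
orientation: [[0.081, 0.997, 0.001], [0.997, -0.081, -0.0], [-0.0, 0.001, -1.0]]
contact_force: [-0.2, -0.9, 0.6]
gripper_width: 0.704
grip_force: 0.0
```

carry_out(
  targets=[
    {"dx": 0.2, "dy": -0.05, "dz": 0.3, "turn": 0},
    {"dx": 0, "dy": 0, "dz": 0.2, "turn": 0},
    {"dx": 0, "dy": 0, "dz": 0, "turn": 0},
  ],
)

```text
t: 17.7
position: [0.6179, -0.1929, 0.0267]
orientation: [[0.081, 0.997, -0.0], [0.997, -0.081, 0.0], [0.0, -0.0, -1.0]]
contact_force: [0.2, 0.3, 0.1]
gripper_width: 0.707
grip_force: 0.0
```

carry_out(
  targets=[
    {"dx": 0, "dy": 0, "dz": 0, "turn": 0},
    {"dx": 0, "dy": 0, "dz": 0, "turn": 0},
    {"dx": 0, "dy": 0, "dz": 0, "turn": 0},
    {"dx": 0, "dy": 0, "dz": 0, "turn": 0},
  ],
  hand=-1,
)

```text
t: 18.1
position: [0.6183, -0.1932, 0.0271]
orientation: [[0.081, 0.997, 0.001], [0.997, -0.081, -0.0], [-0.0, 0.001, -1.0]]
contact_force: [-0.1, 0.1, 3.0]
gripper_width: 0.574
grip_force: 64.2
```

carry_out(
  targets=[
    {"dx": 0, "dy": 0, "dz": -1, "turn": 0},
    {"dx": 0, "dy": 0, "dz": -2, "turn": 0},
    {"dx": 0, "dy": 0, "dz": -3, "turn": 0},
    {"dx": 0, "dy": 0, "dz": -3.5, "turn": 0},
    {"dx": 0, "dy": 0, "dz": -3, "turn": 0},
    {"dx": 0, "dy": 0, "dz": -1.3, "turn": 0},
    {"dx": 1.5, "dy": -0.59, "dz": 0, "turn": 0},
    {"dx": 3, "dy": -1.18, "dz": 0, "turn": 0},
    {"dx": 4, "dy": -1.57, "dz": 0, "turn": 0},
    {"dx": 4, "dy": -1.57, "dz": 0, "turn": 0},
    {"dx": 4, "dy": -1.57, "dz": 0, "turn": 0},
    {"dx": 4, "dy": -1.57, "dz": 0, "turn": 0},
    {"dx": 4, "dy": -1.57, "dz": 0, "turn": 0},
    {"dx": 4, "dy": -1.57, "dz": 0, "turn": 0},
    {"dx": 3.5, "dy": -1.38, "dz": 0, "turn": 0},
    {"dx": 2, "dy": -0.8, "dz": 0, "turn": 0},
    {"dx": 1, "dy": -0.4, "dz": 0, "turn": 0},
    {"dx": 0, "dy": 0, "dz": 0, "turn": -0.04},
    {"dx": 0, "dy": 0, "dz": 0, "turn": 0},
    {"dx": 0, "dy": 0, "dz": 0, "turn": 0},
  ],
)

```text
t: 20.1
position: [0.5085, 0.1657, 0.1639]
orientation: [[0.043, 0.999, -0.002], [0.999, -0.043, -0.001], [-0.001, -0.002, -1.0]]
contact_force: [0.5, 0.2, -4.5]
gripper_width: 0.576
grip_force: 63.5
```

```bash
python3 - <<'E'
from h import *
np.set_printoptions(precision=4,suppress=True)
s=robot.observe(); R=np.array(s['orientation']); print(s['t'],s['position'],np.degrees(np.arctan2(R[1,0],R[0,0])),s['gripper_width'])
p,d,i=shot('wrist','w6'); C=cloud(i,d); z=C[...,2]
P=C[(z>.083)&(z<.097)&(C[...,0]<.6)&(C[...,1]>.22)&(C[...,1]<.35)]; 
r=cv2.minAreaRect(P[:,:2].astype(np.float32)); print('blk',len(P),r,np.median(P[:,2]),P.min(0),P.max(0))
print('plate z',np.nanmedian(z[(z>.03)&(z<.05)]))
print(zrect(i,C,.033,.047,(.4,.7,.05,.4),.04))
E
```

```text
20.1 [0.5085 0.1657 0.1639] 87.52159183458014 0.5758851989680593
blk 2619 ((0.5141928791999817, 0.28306224942207336), (0.025984495878219604, 0.05002573877573013), 87.62078857421875) 0.08914728494716227 [0.489  0.2692 0.083 ] [0.5393 0.2965 0.0923]
plate z 0.04016525606321615
(((0.5452017784118652, 0.20448249578475952), (0.20240089297294617, 0.1782059520483017), 87.56343841552734), (195, 0, 266, 275))
```

carry_out(
  targets=[
    {"dx": 0, "dy": 0.05, "dz": 2, "turn": 0},
    {"dx": 0, "dy": 0, "dz": 2.5, "turn": 0},
    {"dx": 0, "dy": 0, "dz": 2.5, "turn": 0},
    {"dx": 0, "dy": 0, "dz": 1.5, "turn": 0},
    {"dx": 0, "dy": 0, "dz": 0.8, "turn": 0},
    {"dx": 0, "dy": 0, "dz": 0.4, "turn": 0},
    {"dx": 0, "dy": 0, "dz": 0.2, "turn": 0},
    {"dx": 0, "dy": 0, "dz": 0.1, "turn": 0},
    {"dx": 0, "dy": 0, "dz": 0, "turn": 0},
    {"dx": 0, "dy": 0, "dz": 0, "turn": 0},
  ],
)

```text
t: 21.15
position: [0.51, 0.167, 0.0653]
orientation: [[0.041, 0.999, 0.001], [0.999, -0.041, 0.0], [0.0, 0.001, -1.0]]
contact_force: [0.3, -0.0, -3.5]
gripper_width: 0.574
grip_force: 63.3
```

carry_out(
  targets=[
    {"dx": 0, "dy": -0.07, "dz": 0.2, "turn": 0},
    {"dx": 0, "dy": 0, "dz": 0.1, "turn": 0},
    {"dx": 0, "dy": 0, "dz": 0.1, "turn": 0},
    {"dx": 0, "dy": 0, "dz": 0.05, "turn": 0},
    {"dx": 0, "dy": 0, "dz": 0, "turn": 0},
  ],
)

```text
t: 21.65
position: [0.5088, 0.1669, 0.061]
orientation: [[0.041, 0.999, -0.0], [0.999, -0.041, -0.001], [-0.001, -0.0, -1.0]]
contact_force: [-3.5, -1.0, 7.3]
gripper_width: 0.575
grip_force: 64.8
```

carry_out(
  targets=[
    {"dx": 0, "dy": 0, "dz": 0, "turn": 0},
    {"dx": 0, "dy": 0, "dz": 0, "turn": 0},
    {"dx": 0, "dy": 0, "dz": 0, "turn": 0},
    {"dx": 0, "dy": 0, "dz": -1, "turn": 0},
    {"dx": 0, "dy": 0, "dz": -3, "turn": 0},
    {"dx": 0, "dy": 0, "dz": -4, "turn": 0},
    {"dx": 0, "dy": 0, "dz": -5, "turn": 0},
    {"dx": 0, "dy": 0, "dz": -4, "turn": 0},
    {"dx": 0, "dy": 0, "dz": -2, "turn": 0},
    {"dx": 0, "dy": 0, "dz": 0, "turn": 0},
    {"dx": 0, "dy": 0, "dz": 0, "turn": 0},
  ],
  hand=0.41,
)

```text
t: 22.75
position: [0.5088, 0.1668, 0.2507]
orientation: [[0.041, 0.999, 0.001], [0.999, -0.041, -0.0], [-0.0, 0.001, -1.0]]
contact_force: [0.8, -0.3, -0.1]
gripper_width: 0.704
grip_force: 0.0
```

```bash
python3 - <<'E'
from h import *
np.set_printoptions(precision=4,suppress=True)
s=robot.observe(); R=np.array(s['orientation']); print(s['t'],s['position'],np.degrees(np.arctan2(R[1,0],R[0,0])),s['gripper_width'])
p,d,i=shot('wrist','w7'); C=cloud(i,d); z=C[...,2]
for y0,y1 in((.13,.21),(.25,.33)):
    m=(z>.086)&(z<.094)&(C[...,0]<.57)&(C[...,0]>.45)&(C[...,1]>y0)&(C[...,1]<y1)
    P=C[m]; print('blk',len(P),cv2.minAreaRect(P[:,:2].astype(np.float32)),np.median(P[:,2]),P.min(0),P.max(0))
    v,u=np.where(m); print(v.min(),v.max(),u.min(),u.max())
try: print('plate',zrect(i,C,.033,.047,(.4,.7,.05,.4),.04))
except Exception as e: print(e)
E
```

```text
22.75 [0.5088 0.1668 0.2507] 87.65067811708386 0.7036245336584224
blk 901 ((0.508793830871582, 0.16708125174045563), (0.032143909484148026, 0.049867503345012665), 87.86209869384766) 0.08966772919728673 [0.4839 0.1504 0.086 ] [0.5339 0.184  0.0926]
174 209 247 303
blk 1268 ((0.5144413113594055, 0.2861896753311157), (0.03207403048872948, 0.05002257972955704), 87.5641860961914) 0.08968711566640047 [0.4889 0.2693 0.086 ] [0.5397 0.3029 0.0934]
23 67 245 308
plate (((0.5458524227142334, 0.21622487902641296), (0.2260652482509613, 0.17857617139816284), 87.58172607421875), (215, 0, 201, 239))
```

carry_out(
  targets=[
    {"dx": -2.6, "dy": 2.2, "dz": 0, "turn": 0},
    {"dx": -3.5, "dy": 3, "dz": 0, "turn": 0},
    {"dx": -3.5, "dy": 3, "dz": 0, "turn": 0},
    {"dx": -3.5, "dy": 2.9, "dz": 0, "turn": 0},
    {"dx": -2.5, "dy": 2, "dz": 0, "turn": 0},
    {"dx": -1, "dy": 1, "dz": 0, "turn": 0},
    {"dx": 0, "dy": 0, "dz": 0, "turn": 0.15},
    {"dx": 0, "dy": 0, "dz": 0, "turn": 0.15},
    {"dx": 0, "dy": 0, "dz": 0, "turn": 0.15},
    {"dx": 0, "dy": 0, "dz": 0, "turn": 0.15},
    {"dx": 0, "dy": 0, "dz": 0, "turn": 0.15},
    {"dx": 0, "dy": 0, "dz": 0, "turn": 0.15},
    {"dx": 0, "dy": 0, "dz": 0, "turn": 0.15},
    {"dx": 0, "dy": 0, "dz": 0, "turn": 0.15},
    {"dx": 0, "dy": 0, "dz": 0, "turn": 0.15},
    {"dx": 0, "dy": 0, "dz": 0, "turn": 0.05},
    {"dx": 0, "dy": 0, "dz": 0, "turn": 0},
    {"dx": 0, "dy": 0, "dz": 0, "turn": 0},
    {"dx": 0, "dy": 0, "dz": 0, "turn": 0},
  ],
)

```text
t: 24.7
position: [0.6426, -0.0042, 0.2498]
orientation: [[0.991, 0.131, -0.001], [0.131, -0.991, 0.0], [-0.001, -0.0, -1.0]]
contact_force: [0.2, -0.2, 0.7]
gripper_width: 0.704
grip_force: 0.0
```

```bash
python3 - <<'E'
from h import *
np.set_printoptions(precision=4,suppress=True)
s=robot.observe(); R=np.array(s['orientation']); print(s['t'],s['position'],np.degrees(np.arctan2(R[1,0],R[0,0])),s['gripper_width'],s['qpos'])
p,d,i=shot('wrist','w8'); C=cloud(i,d); z=C[...,2]
# top ridge of shaft
m=(z>.052)&(z<.075)&(C[...,0]>.5)&(C[...,0]<.8)&(abs(C[...,1])<.1)
P=C[m][:,:2]; a=np.radians(7.5); ax=np.array([np.cos(a),np.sin(a)]); 
vx,vy,x0,y0=cv2.fitLine(C[m&(z<.062)][:,:2].astype(np.float32),cv2.DIST_HUBER,0,.01,.01).ravel(); print('dir',np.degrees(np.arctan2(vy,vx)),x0,y0)
ax=np.array([vx,vy]); ay=np.array([-vy,vx]); t=(C[...,:2]-[x0,y0])@ax; w=(C[...,:2]-[x0,y0])@ay
for b in np.arange(-.14,.14,.005):
    k=(t>=b)&(t<b+.005)&(abs(w)<.03)&(z>.03)
    if k.sum()>5: 
        zz=z[k]; q=zz>np.percentile(zz,50); print(round(b,3),k.sum(),'zmax %.4f w %.4f %.4f'%(np.percentile(zz,97),w[k].min(),w[k].max()))
E
```

```text
24.7 [ 0.6426 -0.0042  0.2498] 7.540272648550094 0.7037192839020925 [  2.1942  29.3576  -8.3916  87.8149   4.5754  63.2151 -89.6611]
dir 7.457496 0.6478444 -0.0025832884
-0.105 44 zmax 0.0513 w -0.0085 0.0077
-0.1 69 zmax 0.0510 w -0.0085 0.0078
-0.095 44 zmax 0.0520 w -0.0084 0.0078
-0.09 123 zmax 0.0545 w -0.0296 0.0291
-0.085 233 zmax 0.0547 w -0.0296 0.0290
-0.08 283 zmax 0.0546 w -0.0295 0.0297
-0.075 220 zmax 0.0549 w -0.0298 0.0289
-0.07 107 zmax 0.0554 w -0.0125 0.0119
-0.065 110 zmax 0.0548 w -0.0125 0.0118
-0.06 107 zmax 0.0547 w -0.0124 0.0118
-0.055 109 zmax 0.0551 w -0.0123 0.0117
-0.05 113 zmax 0.0554 w -0.0123 0.0117
-0.045 90 zmax 0.0582 w -0.0152 0.0159
-0.04 147 zmax 0.0584 w -0.0152 0.0159
-0.035 146 zmax 0.0586 w -0.0151 0.0158
-0.03 152 zmax 0.0583 w -0.0150 0.0157
-0.025 147 zmax 0.0584 w -0.0149 0.0157
-0.02 170 zmax 0.2750 w -0.0300 0.0300
-0.015 289 zmax 0.2902 w -0.0300 0.0300
-0.01 304 zmax 0.2918 w -0.0300 0.0300
-0.005 292 zmax 0.2922 w -0.0300 0.0300
0.0 1890 zmax 0.3339 w -0.0300 0.0300
0.005 4382 zmax 0.3355 w -0.0300 0.0300
0.01 9446 zmax 0.3423 w -0.0300 0.0300
0.015 278 zmax 0.0690 w -0.0252 0.0247
0.02 279 zmax 0.0681 w -0.0251 0.0260
0.025 391 zmax 0.0680 w -0.0249 0.0258
0.03 130 zmax 0.0551 w -0.0140 0.0121
0.035 139 zmax 0.0551 w -0.0112 0.0121
0.04 131 zmax 0.0554 w -0.0123 0.0120
0.045 148 zmax 0.0553 w -0.0122 0.0119
0.05 131 zmax 0.0550 w -0.0121 0.0120
0.055 155 zmax 0.0553 w -0.0120 0.0119
0.06 267 zmax 0.0550 w -0.0289 0.0299
0.065 364 zmax 0.0548 w -0.0288 0.0297
0.07 273 zmax 0.0551 w -0.0287 0.0295
0.075 120 zmax 0.0551 w -0.0118 0.0117
0.08 136 zmax 0.0531 w -0.0098 0.0108
0.085 137 zmax 0.0535 w -0.0097 0.0107
0.09 38 zmax 0.0522 w -0.0097 0.0097
```

View pics/w8.png

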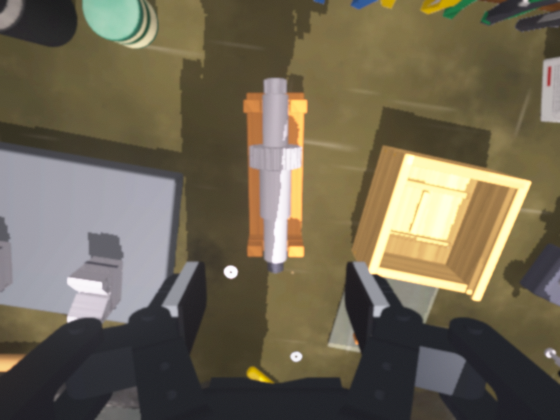

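The shaft lies in the rest along u≈275, with its gear at (275,157), thick part at (275,195) and threaded end at (277,265). Its diameters and steps fit the data, and one placed block shows at (95,280). I'll go down and grip the thick part.

carry_out(
  targets=[
    {"dx": -0.3, "dy": -0.1, "dz": 3, "turn": 0},
    {"dx": -0.2, "dy": 0, "dz": 4, "turn": 0},
    {"dx": 0, "dy": 0, "dz": 4, "turn": 0},
    {"dx": 0, "dy": 0, "dz": 3, "turn": 0},
    {"dx": 0, "dy": 0, "dz": 2, "turn": 0},
    {"dx": 0, "dy": 0, "dz": 2, "turn": 0},
    {"dx": 0, "dy": 0, "dz": 1.5, "turn": 0},
    {"dx": 0, "dy": 0, "dz": 1, "turn": 0},
    {"dx": 0, "dy": 0, "dz": 0.8, "turn": 0},
    {"dx": 0, "dy": 0, "dz": 0.5, "turn": 0},
    {"dx": 0, "dy": 0, "dz": 0, "turn": 0},
    {"dx": 0, "dy": 0, "dz": 0, "turn": 0},
  ],
)

```text
t: 25.95
position: [0.6383, -0.0043, 0.0328]
orientation: [[0.992, 0.129, 0.001], [0.129, -0.992, 0.0], [0.001, 0.0, -1.0]]
contact_force: [-0.7, -0.1, 0.5]
gripper_width: 0.705
grip_force: 0.0
```

carry_out(
  targets=[
    {"dx": -0.05, "dy": 0, "dz": 0.4, "turn": 0},
    {"dx": 0, "dy": 0, "dz": 0.4, "turn": 0},
    {"dx": 0, "dy": 0, "dz": 0, "turn": 0},
  ],
)

```text
t: 26.25
position: [0.6369, -0.0045, 0.0237]
orientation: [[0.992, 0.13, -0.001], [0.13, -0.992, -0.0], [-0.001, -0.0, -1.0]]
contact_force: [-0.4, -0.2, 0.3]
gripper_width: 0.704
grip_force: 0.0
```

carry_out(
  targets=[
    {"dx": 0, "dy": 0, "dz": 0, "turn": 0},
    {"dx": 0, "dy": 0, "dz": 0, "turn": 0},
    {"dx": 0, "dy": 0, "dz": 0, "turn": 0},
    {"dx": 0, "dy": 0, "dz": 0, "turn": 0},
    {"dx": 0, "dy": 0, "dz": 0, "turn": 0},
    {"dx": 0, "dy": 0, "dz": 0, "turn": 0},
  ],
  hand=-1,
)

```text
t: 26.85
position: [0.6376, -0.0045, 0.0246]
orientation: [[0.992, 0.129, 0.0], [0.129, -0.992, -0.0], [0.0, 0.0, -1.0]]
contact_force: [-0.6, -0.3, 4.9]
gripper_width: 0.356
grip_force: 59.1
```

carry_out(
  targets=[
    {"dx": 0, "dy": 0, "dz": -0.5, "turn": 0},
    {"dx": 0, "dy": 0, "dz": -1, "turn": 0},
    {"dx": 0, "dy": 0, "dz": -2, "turn": 0},
    {"dx": 0, "dy": 0, "dz": -3, "turn": 0},
    {"dx": 0, "dy": 0, "dz": -3.5, "turn": 0},
    {"dx": 0, "dy": 0, "dz": -3, "turn": 0},
    {"dx": 0, "dy": 0, "dz": -1.5, "turn": 0},
    {"dx": -0.7, "dy": -1.7, "dz": 0, "turn": 0},
    {"dx": -1.2, "dy": -3, "dz": 0, "turn": 0},
    {"dx": -1.6, "dy": -4, "dz": 0, "turn": 0},
    {"dx": -1.6, "dy": -4, "dz": 0, "turn": 0},
    {"dx": -1.6, "dy": -4, "dz": 0, "turn": 0},
    {"dx": -1.4, "dy": -3.6, "dz": 0, "turn": 0},
    {"dx": -1, "dy": -2.5, "dz": 0, "turn": 0},
    {"dx": -0.5, "dy": -1.5, "dz": 0, "turn": 0},
    {"dx": 0, "dy": 0, "dz": 0, "turn": 0},
  ],
)

```text
t: 28.45
position: [0.5074, 0.2275, 0.1681]
orientation: [[0.991, 0.135, -0.003], [0.135, -0.991, 0.001], [-0.003, -0.001, -1.0]]
contact_force: [-0.3, -0.0, -5.0]
gripper_width: 0.359
grip_force: 60.1
```

carry_out(
  targets=[
    {"dx": 0, "dy": 0, "dz": 0, "turn": -0.05},
    {"dx": 0, "dy": 0, "dz": 0, "turn": -0.1},
    {"dx": 0, "dy": 0, "dz": 0, "turn": -0.14},
    {"dx": 0, "dy": 0, "dz": 0, "turn": -0.14},
    {"dx": 0, "dy": 0, "dz": 0, "turn": -0.14},
    {"dx": 0, "dy": 0, "dz": 0, "turn": -0.14},
    {"dx": 0, "dy": 0, "dz": 0, "turn": -0.14},
    {"dx": 0, "dy": 0, "dz": 0, "turn": -0.14},
    {"dx": 0, "dy": 0, "dz": 0, "turn": -0.14},
    {"dx": 0, "dy": 0, "dz": 0, "turn": -0.14},
    {"dx": 0, "dy": 0, "dz": 0, "turn": -0.08},
    {"dx": 0, "dy": 0, "dz": 0, "turn": -0.046},
    {"dx": 0, "dy": 0, "dz": 0, "turn": 0},
    {"dx": 0, "dy": 0, "dz": 0, "turn": 0},
    {"dx": 0, "dy": 0, "dz": 0, "turn": 0},
  ],
)

```text
t: 29.95
position: [0.5106, 0.2236, 0.1689]
orientation: [[0.046, 0.999, -0.001], [0.999, -0.046, -0.0], [-0.0, -0.001, -1.0]]
contact_force: [-0.2, 0.4, -5.9]
gripper_width: 0.356
grip_force: 60.2
```

```bash
python3 - <<'E'
from h import *
np.set_printoptions(precision=4,suppress=True)
s=robot.observe(); R=np.array(s['orientation']); print(s['t'],s['position'],np.degrees(np.arctan2(R[1,0],R[0,0])),s['gripper_width'],s['contact_force'])
print(moves(R,np.array([.5115,.2237,.0723])-s['position']))
p,d,i=shot('scene','s9'); cv2.imwrite('pics/s9c.png',cv2.resize(p[140:380,100:400],(750,600),interpolation=cv2.INTER_CUBIC))
p,d,i=shot('wrist','w9'); C=cloud(i,d); z=C[...,2]
ax=np.array([np.cos(np.radians(87.4)),np.sin(np.radians(87.4))]); o=s['position'][:2]
t=(C[...,:2]-o)@ax; w=(C[...,:2]-o)@[ax[1],-ax[0]]
for b in np.arange(0,.13,.01):
    k=(t>=b)&(t<b+.01)&(abs(w)<.028)&(z>.15)&(z<.23)
    if k.sum()>5: print(round(b,3),k.sum(),'zmax %.4f w %.4f %.4f'%(np.percentile(z[k],95),w[k].min(),w[k].max()))
E
```

```text
29.95 [0.5106 0.2236 0.1689] 87.34235112882268 0.35635937843937115 [-0.1856  0.4203 -5.8927]
[0.02 0.09 9.66]
0.0 3467 zmax 0.2095 w -0.0280 0.0280
0.01 5306 zmax 0.2268 w -0.0280 0.0280
0.02 3079 zmax 0.2122 w -0.0256 0.0253
0.03 4119 zmax 0.2122 w -0.0259 0.0253
0.04 4684 zmax 0.2098 w -0.0256 0.0255
0.05 2093 zmax 0.1989 w -0.0125 0.0122
0.06 2244 zmax 0.1990 w -0.0125 0.0121
0.07 2442 zmax 0.1989 w -0.0125 0.0121
0.08 2465 zmax 0.1989 w -0.0126 0.0121
0.09 2457 zmax 0.1971 w -0.0111 0.0103
0.1 714 zmax 0.1970 w -0.0111 0.0101
```

View pics/s9c.png

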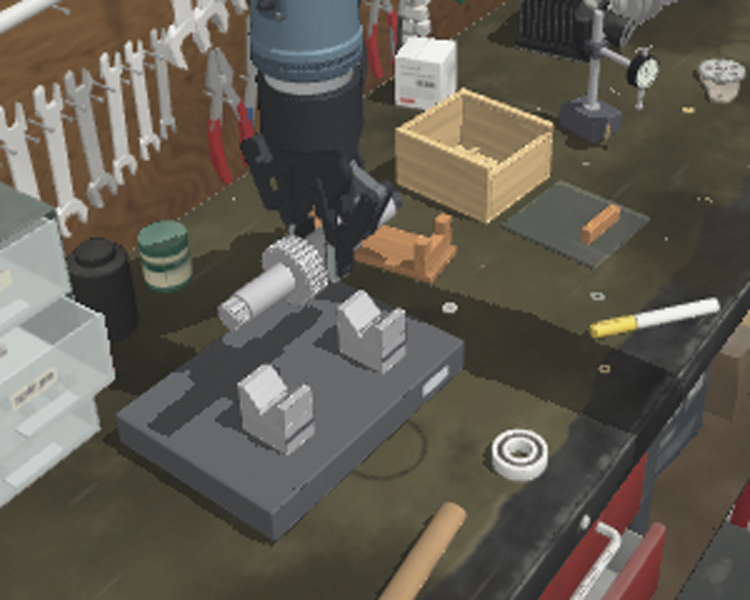

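The scene view shows the shaft held level with its gear end to the robot's left above the plate, both blocks standing, and the lid flat at crop (575,225). I'll lower it into the vees.

carry_out(
  targets=[
    {"dx": 0, "dy": 0.1, "dz": 1, "turn": 0},
    {"dx": 0, "dy": 0, "dz": 2, "turn": 0},
    {"dx": 0, "dy": 0, "dz": 2, "turn": 0},
    {"dx": 0, "dy": 0, "dz": 1.5, "turn": 0},
    {"dx": 0, "dy": 0, "dz": 1, "turn": 0},
    {"dx": 0, "dy": 0, "dz": 0.5, "turn": 0},
    {"dx": 0, "dy": 0, "dz": 0.3, "turn": 0},
    {"dx": 0, "dy": 0, "dz": 0.2, "turn": 0},
    {"dx": 0, "dy": 0, "dz": 0, "turn": 0},
    {"dx": 0, "dy": 0, "dz": 0, "turn": 0},
  ],
)

```text
t: 31.05
position: [0.5121, 0.2242, 0.0848]
orientation: [[0.045, 0.999, 0.001], [0.999, -0.045, 0.0], [0.0, 0.001, -1.0]]
contact_force: [0.6, 0.4, -6.2]
gripper_width: 0.352
grip_force: 60.2
```

carry_out(
  targets=[
    {"dx": 0, "dy": 0, "dz": 0.4, "turn": 0},
    {"dx": 0, "dy": -0.05, "dz": 0.3, "turn": 0},
    {"dx": 0, "dy": 0, "dz": 0.2, "turn": 0},
    {"dx": 0, "dy": 0, "dz": 0.1, "turn": 0},
    {"dx": 0, "dy": 0, "dz": 0.1, "turn": 0},
    {"dx": 0, "dy": 0, "dz": 0, "turn": 0},
    {"dx": 0, "dy": 0, "dz": 0, "turn": 0},
  ],
)

```text
t: 31.75
position: [0.5113, 0.2241, 0.0733]
orientation: [[0.045, 0.999, 0.0], [0.999, -0.045, 0.0], [0.0, 0.0, -1.0]]
contact_force: [0.3, -0.1, -5.2]
gripper_width: 0.356
grip_force: 60.2
```

carry_out(
  targets=[
    {"dx": 0, "dy": 0, "dz": 0.1, "turn": 0},
    {"dx": 0, "dy": 0, "dz": 0.05, "turn": 0},
    {"dx": 0, "dy": 0, "dz": 0, "turn": 0},
    {"dx": 0, "dy": 0, "dz": 0, "turn": 0},
  ],
)

```text
t: 32.15
position: [0.5116, 0.2242, 0.0724]
orientation: [[0.045, 0.999, 0.001], [0.999, -0.045, 0.0], [0.0, 0.001, -1.0]]
contact_force: [-1.4, -2.0, 4.2]
gripper_width: 0.353
grip_force: 61.0
```

carry_out(
  targets=[
    {"dx": 0, "dy": 0, "dz": 0, "turn": 0},
    {"dx": 0, "dy": 0, "dz": 0, "turn": 0},
    {"dx": 0, "dy": 0, "dz": 0, "turn": 0},
    {"dx": 0, "dy": 0, "dz": -0.5, "turn": 0},
    {"dx": 0, "dy": 0, "dz": -1.5, "turn": 0},
    {"dx": 0, "dy": 0, "dz": -3, "turn": 0},
    {"dx": 0, "dy": 0, "dz": -4, "turn": 0},
    {"dx": 0, "dy": 0, "dz": -4, "turn": 0},
    {"dx": 0, "dy": 0, "dz": -4, "turn": 0},
    {"dx": 0, "dy": 0, "dz": -4, "turn": 0},
    {"dx": 0, "dy": 0, "dz": -2, "turn": 0},
    {"dx": 0, "dy": 0, "dz": 0, "turn": 0},
    {"dx": 0, "dy": 0, "dz": 0, "turn": 0},
  ],
  hand=0.2,
)

```text
t: 33.45
position: [0.5111, 0.2241, 0.3025]
orientation: [[0.045, 0.999, 0.001], [0.999, -0.045, 0.0], [0.0, 0.001, -1.0]]
contact_force: [0.7, -0.2, -0.9]
gripper_width: 0.599
grip_force: 0.0
```

```bash
cat > shaft.py <<'E'
from h import *
np.set_printoptions(precision=4,suppress=True)
s=robot.observe(); R=np.array(s['orientation']); print(s['t'],s['position'],np.degrees(np.arctan2(R[1,0],R[0,0])),s['gripper_width'])
p,d,i=shot('wrist','w10'); C=cloud(i,d); z=C[...,2]
o=np.array([.5116,.2267]); a=np.radians(87.4)
for it in range(3):
    ax=np.array([np.cos(a),np.sin(a)]); n=np.array([ax[1],-ax[0]]); t=(C[...,:2]-o)@ax; w=(C[...,:2]-o)@n
    k=(abs(w)<.009)&(z>.09)&(z<.125)&(abs(t)<.1); f=np.polyfit(t[k],w[k],1); a-=np.arctan(f[0]); o=o+n*f[1]
print('axis dir',np.degrees(a),'pt',o)
for b in np.arange(-.115,.115,.01):
    k=(t>=b)&(t<b+.01)&(abs(w)<.035)&(z>.08)&(z<.13)
    if k.sum()>5: print(round(b,3),k.sum(),'zmax %.4f w %.4f %.4f'%(np.percentile(z[k],95),w[k].min(),w[k].max()))
k=(abs(w)<.003)&(z>.05)&(z<.13)&(abs(t)<.13); T=np.sort(t[k]); print('ends',T[:3],T[-3:])
print('steps: last t with z>.112',t[k&(z>.110)].min() if (k&(z>.11)).any() else None,t[k&(z>.110)].max())
E
python3 shaft.py
```

```text
33.45 [0.5111 0.2241 0.3025] 87.43233811892722 0.5988349145141986
axis dir 87.13896047966973 pt [0.5117 0.2267]
-0.095 130 zmax 0.0989 w -0.0078 0.0087
-0.085 152 zmax 0.1027 w -0.0240 0.0162
-0.075 399 zmax 0.1023 w -0.0240 0.0248
-0.065 412 zmax 0.1022 w -0.0239 0.0244
-0.055 417 zmax 0.1022 w -0.0248 0.0251
-0.045 288 zmax 0.1025 w -0.0247 0.0251
-0.035 239 zmax 0.1060 w -0.0150 0.0152
-0.025 287 zmax 0.1061 w -0.0149 0.0162
-0.015 299 zmax 0.1060 w -0.0148 0.0161
-0.005 305 zmax 0.1062 w -0.0159 0.0159
0.005 327 zmax 0.1059 w -0.0159 0.0157
0.015 389 zmax 0.1154 w -0.0257 0.0252
0.025 550 zmax 0.1156 w -0.0255 0.0251
0.035 507 zmax 0.1148 w -0.0254 0.0249
0.045 544 zmax 0.1023 w -0.0245 0.0249
0.055 534 zmax 0.1024 w -0.0244 0.0247
0.065 564 zmax 0.1022 w -0.0252 0.0244
0.075 306 zmax 0.1025 w -0.0250 0.0241
0.085 266 zmax 0.1019 w -0.0114 0.0113
0.095 144 zmax 0.1006 w -0.0104 0.0103
ends [-0.0944 -0.0944 -0.0934] [0.1009 0.101  0.101 ]
steps: last t with z>.112 0.01900240846166866 0.038852621693567575
```

View pics/w10.png

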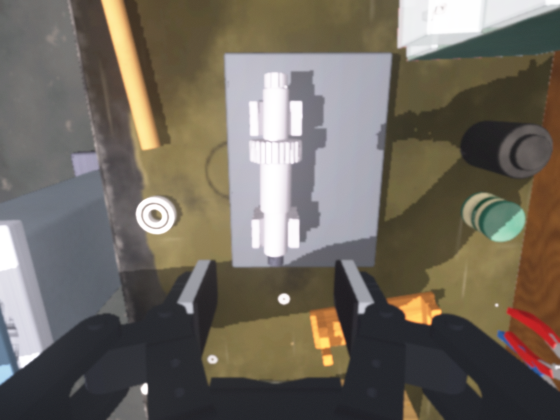

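The wrist view shows the shaft seated at u≈275, with the gear at (275,150) and blocks at (275,118) and (275,232). The plate spans (225..390, 53..268). The journal tops are at 0.1022, as they should be. Next I'll locate the gauge.

```bash
python3 - <<'E'
from h import *
np.set_printoptions(precision=4,suppress=True)
p,d,i=load('w10'); C=cloud(i,d)
print('plate',zrect(i,C,.033,.047,(.4,.7,.05,.4),.04))
i=robot.camera_info('top'); d=np.load('pics/top0.npy'); C=cloud(i,d); z=C[...,2]
print('col',ray(i,[412.5,215],.155),'base',ray(i,[393.75,221],.028),'dial',ray(i,[230+677/4,140+425/4],.137))
m=(z>.02)&(z<.036)&(C[...,0]>.45)&(C[...,0]<.62)&(C[...,1]<-.27)&(C[...,1]>-.42)
print(zrect(i,C,.02,.036,(.45,.62,-.42,-.27),.028))
s=robot.observe(); R=np.array(s['orientation']); c=ray(i,[412.5,215],.155)[0]; print(moves(R,c-s['position']))
E
```

```text
plate (((0.5464438199996948, 0.22681650519371033), (0.24816662073135376, 0.17874963581562042), 87.55621337890625), (224, 52, 169, 215))
col [[ 0.5664 -0.3522  0.155 ]] base [[ 0.5695 -0.3456  0.028 ]] dial [[ 0.4959 -0.3253  0.137 ]]
(((0.5687203407287598, -0.34647461771965027), (0.0431867353618145, 0.06052492931485176), 72.34313201904297), (383, 209, 20, 26))
[-57.28   8.15  14.68]
```

carry_out(
  targets=[
    {"dx": -2, "dy": 0.3, "dz": 0, "turn": 0},
    {"dx": -3.5, "dy": 0.5, "dz": 0, "turn": 0},
    {"dx": -4.5, "dy": 0.64, "dz": 0, "turn": 0},
    {"dx": -4.5, "dy": 0.64, "dz": 0, "turn": 0},
    {"dx": -4.5, "dy": 0.64, "dz": 0, "turn": 0},
    {"dx": -4.5, "dy": 0.64, "dz": 0, "turn": 0},
    {"dx": -4.5, "dy": 0.64, "dz": 0, "turn": 0},
    {"dx": -4.5, "dy": 0.64, "dz": 0, "turn": 0},
    {"dx": -4.5, "dy": 0.64, "dz": 0, "turn": 0},
    {"dx": -4.5, "dy": 0.64, "dz": 0, "turn": 0},
    {"dx": -4.5, "dy": 0.64, "dz": 0, "turn": 0},
    {"dx": -4.5, "dy": 0.64, "dz": 0, "turn": 0},
    {"dx": -4, "dy": 0.6, "dz": 0, "turn": 0},
    {"dx": -2.3, "dy": 0.35, "dz": 0, "turn": 0},
  ],
)

```text
t: 34.9
position: [0.5653, -0.3511, 0.2996]
orientation: [[0.049, 0.999, -0.003], [0.999, -0.049, -0.0], [-0.0, -0.003, -1.0]]
contact_force: [0.6, 0.2, 0.4]
gripper_width: 0.601
grip_force: 0.0
```

carry_out(
  targets=[
    {"dx": 0, "dy": 0, "dz": 0, "turn": 0.15},
    {"dx": 0, "dy": 0, "dz": 0, "turn": 0.15},
    {"dx": 0, "dy": 0, "dz": 0, "turn": 0.15},
    {"dx": 0, "dy": 0, "dz": 0, "turn": 0.15},
    {"dx": 0, "dy": 0, "dz": 0, "turn": 0.15},
    {"dx": 0, "dy": 0, "dz": 0, "turn": 0.15},
    {"dx": 0, "dy": 0, "dz": 0, "turn": 0.15},
    {"dx": 0, "dy": 0, "dz": 0, "turn": 0.15},
    {"dx": 0, "dy": 0, "dz": 0, "turn": 0.15},
    {"dx": 0, "dy": 0, "dz": 0, "turn": 0.15},
    {"dx": 0, "dy": 0, "dz": 0, "turn": 0.15},
    {"dx": 0, "dy": 0, "dz": 0, "turn": 0.15},
    {"dx": 0, "dy": 0, "dz": 0, "turn": 0.04},
    {"dx": 0, "dy": 0, "dz": 0, "turn": 0},
    {"dx": 0, "dy": 0, "dz": 0, "turn": 0},
    {"dx": 0, "dy": 0, "dz": 0, "turn": 0},
  ],
)

```text
t: 36.5
position: [0.5668, -0.3469, 0.3012]
orientation: [[0.951, -0.308, -0.001], [-0.308, -0.951, 0.0], [-0.001, -0.0, -1.0]]
contact_force: [0.2, -0.1, 1.1]
gripper_width: 0.602
grip_force: 0.0
```

```bash
python3 - <<'E'
from h import *
np.set_printoptions(precision=4,suppress=True)
s=robot.observe(); R=np.array(s['orientation']); print(s['t'],s['position'],np.degrees(np.arctan2(R[1,0],R[0,0])),s['gripper_width'],s['qpos'])
p,d,i=shot('wrist','w11'); C=cloud(i,d); z=C[...,2]
print('base',zrect(i,C,.02,.036,(.48,.65,-.45,-.25),.028))
g=(C[...,0]>.45)&(C[...,0]<.65)&(C[...,1]>-.45)&(C[...,1]<-.25)
for a,b in ((.15,.16),(.125,.145),(.1,.125)):
    m=g&(z>a)&(z<b); v,u=np.where(m); 
    if m.sum()>3: print(a,b,m.sum(),np.median(C[m],0),C[m].min(0),C[m].max(0),u.min(),u.max(),v.min(),v.max())
E
```

```text
36.5 [ 0.5668 -0.3469  0.3012] -17.947835924999712 0.6020358204372163 [ 25.5998  28.9581   2.9969  81.2303  -1.5448  69.9102 -79.193 ]
base (((0.5670756101608276, -0.3538301885128021), (0.05579093098640442, 0.058520134538412094), 72.08382415771484), (258, 142, 48, 50))
0.15 0.16 163 [ 0.568  -0.3506  0.155 ] [ 0.5614 -0.3563  0.1504] [ 0.573  -0.3449  0.157 ] 274 287 185 199
0.125 0.145 370 [ 0.4983 -0.3307  0.1281] [ 0.4869 -0.3564  0.125 ] [ 0.5733 -0.316   0.1448] 267 293 180 267
0.1 0.125 1469 [ 0.5303 -0.3393  0.1143] [ 0.4847 -0.3633  0.1001] [ 0.5802 -0.308   0.125 ] 256 299 170 266
```

View pics/w11.png

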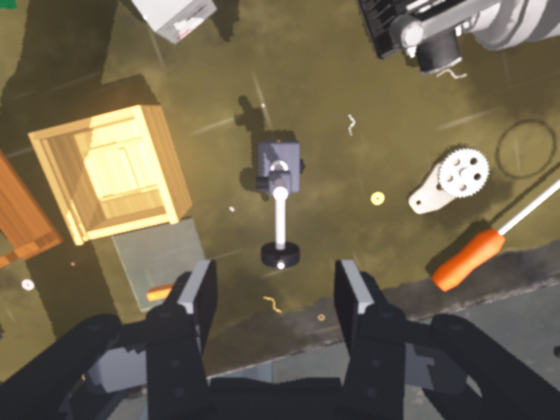

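The gauge column top is at (280,192), with the arm running straight down the image to the dial at (280,257), so the tool is square to it. I'll grip the column.

carry_out(
  targets=[
    {"dx": 0.1, "dy": 0.15, "dz": 2, "turn": 0},
    {"dx": 0.1, "dy": 0.15, "dz": 3, "turn": 0},
    {"dx": 0, "dy": 0, "dz": 3, "turn": 0},
    {"dx": 0, "dy": 0, "dz": 3, "turn": 0},
    {"dx": 0, "dy": 0, "dz": 2.5, "turn": 0},
    {"dx": 0, "dy": 0, "dz": 1.5, "turn": 0},
    {"dx": 0, "dy": 0, "dz": 1, "turn": 0},
    {"dx": 0, "dy": 0, "dz": 0.5, "turn": 0},
    {"dx": 0, "dy": 0, "dz": 0, "turn": 0},
    {"dx": 0, "dy": 0, "dz": 0, "turn": 0},
  ],
)

```text
t: 37.55
position: [0.5688, -0.3509, 0.1379]
orientation: [[0.951, -0.309, 0.002], [-0.309, -0.951, -0.001], [0.002, 0.0, -1.0]]
contact_force: [0.6, 0.4, 0.9]
gripper_width: 0.602
grip_force: 0.0
```

carry_out(
  targets=[
    {"dx": -0.1, "dy": 0, "dz": 0.4, "turn": 0},
    {"dx": 0, "dy": 0, "dz": 0.3, "turn": 0},
    {"dx": 0, "dy": 0, "dz": 0, "turn": 0},
  ],
)

```text
t: 37.85
position: [0.5668, -0.35, 0.1295]
orientation: [[0.951, -0.309, -0.001], [-0.309, -0.951, 0.0], [-0.001, -0.0, -1.0]]
contact_force: [0.2, 0.3, 0.4]
gripper_width: 0.601
grip_force: 0.0
```

carry_out(
  targets=[
    {"dx": 0, "dy": 0, "dz": 0, "turn": 0},
    {"dx": 0, "dy": 0, "dz": 0, "turn": 0},
    {"dx": 0, "dy": 0, "dz": 0, "turn": 0},
    {"dx": 0, "dy": 0, "dz": 0, "turn": 0},
    {"dx": 0, "dy": 0, "dz": 0, "turn": 0},
    {"dx": 0, "dy": 0, "dz": 0, "turn": 0},
    {"dx": 0, "dy": 0, "dz": 0, "turn": 0},
  ],
  hand=-1,
)

```text
t: 38.55
position: [0.5671, -0.3506, 0.1301]
orientation: [[0.951, -0.309, 0.0], [-0.309, -0.951, -0.001], [0.0, 0.001, -1.0]]
contact_force: [-1.0, -1.5, 2.2]
gripper_width: 0.116
grip_force: 58.5
```

carry_out(
  targets=[
    {"dx": 0, "dy": 0, "dz": -0.5, "turn": 0},
    {"dx": 0, "dy": 0, "dz": -1.5, "turn": 0},
    {"dx": 0, "dy": 0, "dz": -3, "turn": 0},
    {"dx": 0, "dy": 0, "dz": -4, "turn": 0},
    {"dx": 0, "dy": 0, "dz": -4, "turn": 0},
    {"dx": 0, "dy": 0, "dz": -3, "turn": 0},
    {"dx": 0, "dy": 0, "dz": -1, "turn": 0},
    {"dx": 0, "dy": 0, "dz": 0, "turn": 0},
  ],
)

```text
t: 39.35
position: [0.5676, -0.3501, 0.301]
orientation: [[0.951, -0.309, 0.002], [-0.309, -0.951, -0.001], [0.002, 0.0, -1.0]]
contact_force: [0.2, -0.2, -7.2]
gripper_width: 0.114
grip_force: 58.9
```

carry_out(
  targets=[
    {"dx": -0.3, "dy": -1, "dz": 0, "turn": 0},
    {"dx": -0.6, "dy": -2, "dz": 0, "turn": 0},
    {"dx": -0.86, "dy": -3, "dz": 0, "turn": 0},
    {"dx": -1.15, "dy": -4, "dz": 0, "turn": 0},
    {"dx": -1.15, "dy": -4, "dz": 0, "turn": 0},
    {"dx": -1.15, "dy": -4, "dz": 0, "turn": 0},
    {"dx": -1.15, "dy": -4, "dz": 0, "turn": 0},
    {"dx": -1.15, "dy": -4, "dz": 0, "turn": 0},
    {"dx": -1.15, "dy": -4, "dz": 0, "turn": 0},
    {"dx": -1.15, "dy": -4, "dz": 0, "turn": 0},
    {"dx": -1.15, "dy": -4, "dz": 0, "turn": 0},
    {"dx": -1.15, "dy": -4, "dz": 0, "turn": 0},
    {"dx": -1.15, "dy": -4, "dz": 0, "turn": 0},
    {"dx": -1, "dy": -3.5, "dz": 0, "turn": 0},
    {"dx": -0.7, "dy": -2.5, "dz": 0, "turn": 0},
    {"dx": -0.5, "dy": -1.5, "dz": 0, "turn": 0},
    {"dx": -0.23, "dy": -1, "dz": 0, "turn": 0},
    {"dx": 0, "dy": 0, "dz": 0, "turn": 0},
  ],
)

```text
t: 41.15
position: [0.5857, 0.2175, 0.2988]
orientation: [[0.951, -0.308, -0.002], [-0.308, -0.951, -0.0], [-0.001, 0.001, -1.0]]
contact_force: [-0.2, -0.4, -6.0]
gripper_width: 0.117
grip_force: 58.7
```

carry_out(
  targets=[
    {"dx": 0, "dy": 0, "dz": 0, "turn": -0.05},
    {"dx": 0, "dy": 0, "dz": 0, "turn": -0.08},
    {"dx": 0, "dy": 0, "dz": 0, "turn": -0.08},
    {"dx": 0, "dy": 0, "dz": 0, "turn": -0.05},
    {"dx": 0, "dy": 0, "dz": 0, "turn": 0},
    {"dx": 0, "dy": 0, "dz": 0, "turn": 0},
    {"dx": 0, "dy": 0, "dz": 0, "turn": 0},
    {"dx": 0, "dy": 0, "dz": 0, "turn": 0},
  ],
)

```text
t: 41.95
position: [0.5864, 0.2163, 0.2998]
orientation: [[0.998, -0.055, -0.0], [-0.055, -0.998, -0.0], [-0.0, 0.0, -1.0]]
contact_force: [0.2, 0.8, -7.0]
gripper_width: 0.115
grip_force: 58.7
```

```bash
python3 - <<'E'
from h import *
np.set_printoptions(precision=4,suppress=True)
s=robot.observe(); R=np.array(s['orientation']); th=np.degrees(np.arctan2(R[1,0],R[0,0])); print(s['t'],s['position'],th,s['gripper_width'],s['grip_force'],s['qpos'])
print(moves(R,np.array([.5862,.2160,.1701])-s['position']),'turn',-np.radians(-2.86-th))
p,d,i=shot('scene','s12'); cv2.imwrite('pics/s12c.png',cv2.resize(p[100:340,90:390],(750,600),interpolation=cv2.INTER_CUBIC))
E
```

```text
41.95 [0.5864 0.2163 0.2998] -3.163122822917528 0.11473021375964151 58.68024945259094 [ -16.5536   25.303   -10.9851   87.2526    5.0566   67.9376 -121.5744]
[-0.02  0.02 12.97] turn -0.0052904912978505875
```

View pics/s12c.png

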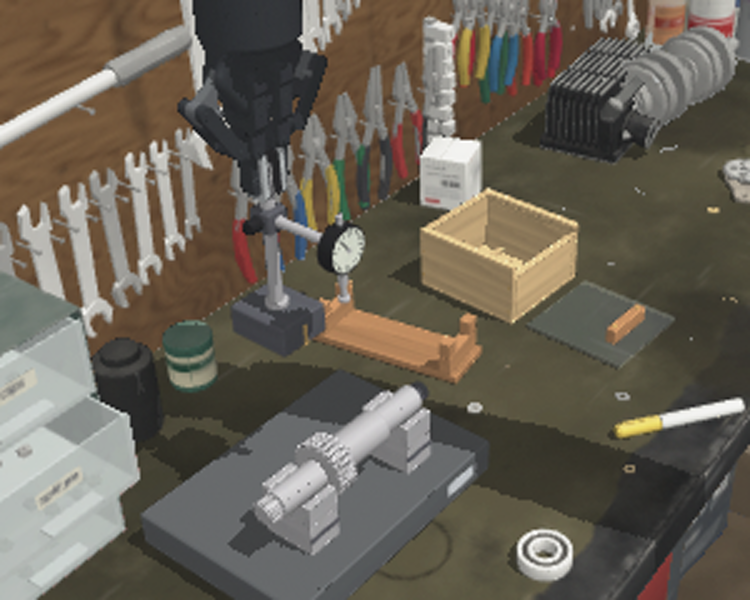

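The view shows the gauge held upright with its dial towards the shaft, and the shaft seated in both blocks. I'll lower the gauge.

carry_out(
  targets=[
    {"dx": 0, "dy": 0, "dz": 1, "turn": 0},
    {"dx": 0, "dy": 0, "dz": 2, "turn": 0},
    {"dx": 0, "dy": 0, "dz": 3, "turn": 0},
    {"dx": 0, "dy": 0, "dz": 2.5, "turn": 0},
    {"dx": 0, "dy": 0, "dz": 1.5, "turn": 0},
    {"dx": 0, "dy": 0, "dz": 1, "turn": 0},
    {"dx": 0, "dy": 0, "dz": 0.6, "turn": 0},
    {"dx": 0, "dy": 0, "dz": 0.4, "turn": 0},
    {"dx": 0, "dy": 0, "dz": 0.2, "turn": 0},
    {"dx": 0, "dy": 0, "dz": 0.1, "turn": 0},
    {"dx": 0, "dy": 0, "dz": 0, "turn": 0},
    {"dx": 0, "dy": 0, "dz": 0, "turn": 0},
  ],
)

```text
t: 43.2
position: [0.5866, 0.2168, 0.1773]
orientation: [[0.999, -0.054, 0.001], [-0.054, -0.999, 0.0], [0.001, -0.0, -1.0]]
contact_force: [0.1, 0.1, -6.4]
gripper_width: 0.113
grip_force: 58.6
```

carry_out(
  targets=[
    {"dx": 0, "dy": 0, "dz": 0.3, "turn": 0},
    {"dx": 0, "dy": 0, "dz": 0.2, "turn": 0},
    {"dx": 0, "dy": 0, "dz": 0.1, "turn": 0},
    {"dx": 0, "dy": 0, "dz": 0, "turn": 0},
    {"dx": 0, "dy": 0, "dz": 0, "turn": 0},
  ],
)

```text
t: 43.7
position: [0.5864, 0.2166, 0.1708]
orientation: [[0.999, -0.054, -0.0], [-0.054, -0.999, -0.0], [-0.0, 0.0, -1.0]]
contact_force: [-0.2, -0.4, -6.7]
gripper_width: 0.112
grip_force: 58.7
```

carry_out(
  targets=[
    {"dx": 0, "dy": 0, "dz": 0.1, "turn": 0},
    {"dx": 0, "dy": 0, "dz": 0, "turn": 0},
    {"dx": 0, "dy": 0, "dz": 0.05, "turn": 0},
    {"dx": 0, "dy": 0, "dz": 0, "turn": 0},
    {"dx": 0, "dy": 0, "dz": 0, "turn": 0},
  ],
)

```text
t: 44.2
position: [0.5867, 0.2167, 0.17]
orientation: [[0.999, -0.054, 0.001], [-0.054, -0.999, 0.0], [0.001, -0.0, -1.0]]
contact_force: [-2.9, -0.9, 3.3]
gripper_width: 0.114
grip_force: 59.7
```

carry_out(
  targets=[
    {"dx": 0, "dy": 0, "dz": 0, "turn": 0},
    {"dx": 0, "dy": 0, "dz": 0, "turn": 0},
    {"dx": 0, "dy": 0, "dz": 0, "turn": 0},
    {"dx": 0, "dy": 0, "dz": 0, "turn": 0},
    {"dx": 0, "dy": 0, "dz": -0.5, "turn": 0},
    {"dx": 0, "dy": 0, "dz": -1, "turn": 0},
    {"dx": 0, "dy": 0, "dz": -2, "turn": 0},
    {"dx": 0, "dy": 0, "dz": -3, "turn": 0},
    {"dx": 0, "dy": 0, "dz": -4, "turn": 0},
    {"dx": 0, "dy": 0, "dz": -4, "turn": 0},
    {"dx": 0, "dy": 0, "dz": -2, "turn": 0},
    {"dx": 0, "dy": 0, "dz": 0, "turn": 0},
    {"dx": 0, "dy": 0, "dz": 0, "turn": 0},
  ],
  hand=-0.3,
)

```text
t: 45.5
position: [0.5863, 0.2166, 0.3348]
orientation: [[0.999, -0.054, 0.001], [-0.054, -0.999, 0.0], [0.001, -0.0, -1.0]]
contact_force: [-0.3, -0.1, -0.9]
gripper_width: 0.352
grip_force: 0.0
```

```bash
python3 - <<'E'
from h import *
np.set_printoptions(precision=4,suppress=True)
s=robot.observe(); print(s['t'],s['position'],s['gripper_width'])
p,d,i=shot('scene','s13'); cv2.imwrite('pics/s13c.png',cv2.resize(p[140:380,100:400],(750,600),interpolation=cv2.INTER_CUBIC))
p,d,i=shot('wrist','w13'); C=cloud(i,d); z=C[...,2]
try: print('base',zrect(i,C,.06,.075,(.53,.66,.15,.28),.068))
except Exception as e: print(e)
g=(C[...,0]>.53)&(C[...,0]<.65)&(C[...,1]>.15)&(C[...,1]<.28)
m=g&(z>.188)&(z<.2); print('col',m.sum(),np.median(C[m],0))
p,d,i=shot('top','t13'); C=cloud(i,d); z=C[...,2]
m=(C[...,0]<.56)&(C[...,0]>.46)&(C[...,1]>.1)&(C[...,1]<.35)&(z>.095)&(z<.2)
for y in np.arange(.11,.34,.02):
    k=m&(C[...,1]>y)&(C[...,1]<y+.02); print(round(y,2),k.sum(),np.percentile(z[k],95) if k.any() else 0)
print('lid z',np.median(z[(C[...,0]>.44)&(C[...,0]<.52)&(C[...,1]>-.2)&(C[...,1]<-.12)]))
E
```

```text
45.5 [0.5863 0.2166 0.3348] 0.35243328859888257
base (((0.5878388285636902, 0.21437403559684753), (0.054815977811813354, 0.058789994567632675), 86.91974639892578), (254, 143, 48, 51))
col 174 [0.5876 0.2171 0.1948]
0.11 2 0.09887104822019122
0.13 54 0.10369385400132439
0.15 76 0.10390524594778851
0.17 75 0.10399276198299409
0.19 155 0.16590333084804543
0.21 184 0.17053403202694425
0.23 91 0.16186095734004832
0.25 124 0.11699354975032344
0.27 75 0.10415195297486539
0.29 77 0.10365660193629146
0.31 38 0.10203453942371085
0.33 0 0
lid z 0.005968850296498449
```

View pics/s13c.png

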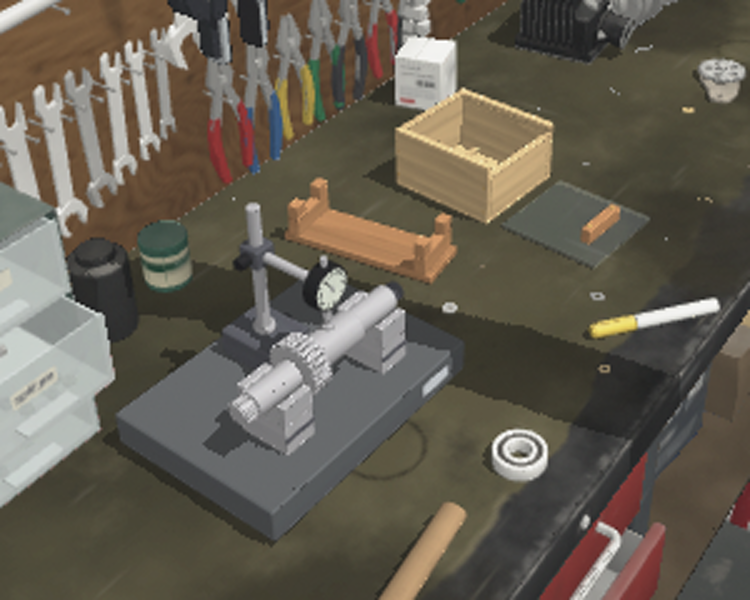

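The picture shows the gauge standing upright on the plate with its plunger on the thick part at (325,315). The shaft is seated, the lid is flat at (575,225) and the gripper is clear, so I'm handing the job in.

```bash
python3 -c "
from rig import robot
print(robot.sign_off())"
```

```text
the job is handed in; nothing more can be done
None
```

I handed the job in at about 46 s, but no verdict was returned: the last pictures show the lid flat on the bench, the shaft level in both V-blocks and the gauge upright with its plunger on the thick part; the wrist force reached 74 N while gripping the first block (the sign-off reported no failure).

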